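# Set up the lamp-panel drying station

## Task

The leaded lamp panels on the bench must dry with nothing touching their edges. First take the white tile out of its rack and stand it on its short edge against the front of the black container, leaning back on it at an angle as a draught screen; only then balance every lamp panel lying on the bench flat and centred on top of a wooden dome, one panel to a dome, so that all stay there by themselves. Leave the other things on the bench where they are.

Things in the scene. Friction and masses are not known exactly. Their poses are not given: they have to be found in the camera images.
- panel_a: amber opal glass lamp panel edged in dark lead, a rigid flat slab 90 x 50 x 9 mm, 0.13 kg, loose, same on both faces; may be absent. Origin at the centre of its underside as it first lies on the bench; x along the 90 mm length, y across the 50 mm width, z along the thickness (up at the start)
- panel_a_mid (a point): middle of panel_a (4.5 mm above its origin along its z)
- panel_b: teal green opal glass lamp panel edged in dark lead, a rigid flat slab 90 x 50 x 9 mm, 0.13 kg, loose, same on both faces; may be absent. Origin at the centre of its underside as it first lies on the bench; x along the 90 mm length, y across the 50 mm width, z along the thickness (up at the start)
- panel_b_mid (a point): middle of panel_b (4.5 mm above its origin along its z)
- panel_c: blue opal glass lamp panel edged in dark lead, a rigid flat slab 90 x 50 x 9 mm, 0.13 kg, loose, same on both faces; may be absent. Origin at the centre of its underside as it first lies on the bench; x along the 90 mm length, y across the 50 mm width, z along the thickness (up at the start)
- panel_c_mid (a point): middle of panel_c (4.5 mm above its origin along its z)
- panel_d: dark red opal glass lamp panel edged in dark lead, a rigid flat slab 90 x 50 x 9 mm, 0.13 kg, loose, same on both faces; may be absent. Origin at the centre of its underside as it first lies on the bench; x along the 90 mm length, y across the 50 mm width, z along the thickness (up at the start)
- panel_d_mid (a point): middle of panel_d (4.5 mm above its origin along its z)
- dome_a: terracotta-brown wooden drying dome fixed to the bench: a spherical cap 80 mm across at the bench and 17 mm high, top surface of radius 55 mm. Origin at the centre of its base on the bench, z up; the top point is 17 mm straight above it
- dome_b: terracotta-brown wooden drying dome fixed to the bench: a spherical cap 80 mm across at the bench and 17 mm high, top surface of radius 55 mm. Origin at the centre of its base on the bench, z up; the top point is 17 mm straight above it
- dome_c: terracotta-brown wooden drying dome fixed to the bench: a spherical cap 80 mm across at the bench and 17 mm high, top surface of radius 55 mm. Origin at the centre of its base on the bench, z up; the top point is 17 mm straight above it
- dome_d: terracotta-brown wooden drying dome fixed to the bench: a spherical cap 80 mm across at the bench and 17 mm high, top surface of radius 55 mm. Origin at the centre of its base on the bench, z up; the top point is 17 mm straight above it
- tile: white ceramic tile, 8 mm thick, 100 mm wide, 140 mm high, 0.26 kg, loose; starts upright in the slotted rack. Origin at the centre of its 8 x 100 mm lower edge face; x through the thickness, y along the 100 mm width, z up along the 140 mm
- tile_mid (a point): middle of the tile, 70 mm up its z from its origin
- rack: brown wooden block 60 x 130 x 35 mm fixed to the bench, with one slot 11 mm wide along its y, open at the top and 25 mm deep (slot floor 10 mm above the bench), holding the tile's lower end. Origin at the centre of its base
- container: black plastic container with a grey sliding door in its top, fixed to the bench, 100 mm deep (x) x 170 mm wide (y) x 90 mm high. Origin at the centre of its base; the front is the upright 170 x 90 mm face at its own x = -50 mm, facing along its -x (towards the robot)
- tray: green plastic tray of glass shards, 150 x 190 x 35 mm; loose bystander, leave alone. Origin under its middle
- pliers: stainless steel grozing pliers, about 170 mm long, lying flat; loose bystander, leave alone. Origin under its middle
- spool: grey solder spool, 64 mm across, 45 mm high, standing; loose bystander, leave alone. Origin under its middle
- vase_cap: brass lamp cap, 90 mm across, 36 mm high; loose bystander, leave alone. Origin under its middle
- jar: amber jar with white cap, 60 mm across, 80 mm high; loose bystander, leave alone. Origin under its middle
- brush: hand brush, 170 mm long, lying flat; loose bystander, leave alone. Origin under its middle
There are look-alikes about, which are no part of the job. Of the things shaped like the tile, the white one is meant.

How it is judged:
By the outcome, as a careful person would: the job done as asked, in the order asked, and still so for the second after the job is handed in, with the robot touching nothing.
Of panel_a, panel_b, panel_c, panel_d only 3 to 4 are there at a start; the rules pass over those that are not, and their reading is None.
At some moment in a run one of panel_a, panel_b, panel_c, panel_d may be knocked a few centimetres aside while the robot is not near it.
It also fails if it takes over 208 s, if anything falls off the work surface, if the arm or the gripper's body presses on something with over 40 N, if the wrist force passes 120 N, or if a joint passes its speed limit or range.

## Robot

A 6-joint arm with a two-finger parallel gripper is mounted at the origin on the work surface. World frame = base frame: x ahead of the robot, y to its left, z up, the work surface at z = 0. Lengths are in mm, angles in rad, forces in N, time in s.
With the tool pointing down it reaches from about 200 to 875 mm from the base axis. Payload 3.4 kg.
Tool frame: the origin (TCP) lies at the very end of the fingers, on their centre line; the grasp point (between the pads) lies 19 mm behind it; y points along the fingers, z is the direction in which the jaws open and shut, and the axes are right-handed (so a half turn about y gives the same grasp; the last joint's range is limited). The gripper opens to 94 mm and grips with 3 to 60 N. Pads are 16 mm wide; open, the fingers measure 119 mm over their backs; the gripper's body (75 mm by 177 mm) begins 78 mm behind the grasp point.
Start: joints at [-1.397, 0.276, 1.505, -0, 1.361, -0.121], TCP at [167.064, -550.232, 205.493] pointing down, gripper open.
Joint ranges: [-2.89, 2.89], [-0.75, 2.08], [0.22, 2.7], [-1.18, 4.32], [0.11, 2.71], [-2.7, 2.7]. Speed limits (rad/s): [2.57, 2.57, 3.14, 3.14, 3.14, 3.14].

## Interface

Orientations are given as a 3x3 rotation matrix whose columns are the frame's x, y, z axes.
In Python, from plant import sense, read_camera, sign_off gives the robot as it stands.
- The arm moves only by the tool move_arm, never from a script. Its argument "targets" is a list that holds one entry, the list of rows, each a list of 5 numbers: the shift along the world's x, y, z in cm, then the turn about the world's z in rad, then the closure, from 0 (fully open) to 1 (shut). A call has 1 to 20 rows; each row is the pose to reach, as a shift and turn from the pose commanded when the call began; what a row does not reach only later rows make up. A row lasts 1/12 s, in which the tool goes at most 41.7 mm and 7.16 degrees, less where a joint would pass 70% of its speed; a pose out of reach is approached as far as the arm can. A call with a gripper value outside its range is refused whole. The fingers move at their own pace and stop on an object; "newtons" is the grip in N (left out, the last holds). Time passes only in rows, so rows that repeat a pose let the fingers close. It gives the time, the measured TCP pose, the force and the opening at its end, in the units of the state.
- sense(): the state, without advancing time (a new reading comes with each control period).
- read_camera(name): name is "scene" or "top" or "wrist"; returns a dict with "pixels" (480x640x3 uint8, red, green, blue), "intrinsics" (3x3 intrinsics, pixels), "k1" (the pictures are not rectified: a ray, as slopes to the right and down, at radius r is drawn at 1 + k1 r^2 times it, then the intrinsics apply), "xyz" and "attitude" of the camera in the world; the wrist camera has in their place "hand_eye" (4x4, takes a point from camera to tool coordinates, whose origin is the TCP and whose axes are the tool frame's). Camera axes: x right, y down, z forward; pixel columns grow to the right and rows downward; lengths in mm; the calibration is good to about 2 mm. A picture is of the moment at which its call begins: read the wrist's pose just before it. There is no depth.
- sign_off(): hands the job in, once; it reports no verdict.
The state is a dict: "time": time; "joint_pos": joint angles; "qvel": joint speeds; "effort": joint torques, N m; "eef_pos": TCP position; "ee_rot": TCP orientation; "wrist_force": force on the tool from outside, world axes, zero at the start; "moment": the same for the moment, N m; "gripper_width": finger opening in mm.
Only numpy, scipy, OpenCV 4.12 (cv2) and the standard library are available. Lean on these libraries where they do the work, as an engineer would, in place of code of your own. Each camera call takes 0.05 s, during which the arm holds its last target.

## Working session

There is one attempt and no reset: what is moved stays moved. The work goes in short steps, Python scripts to look and compute and a tool call to move; the robot and the scene stay as the last step left them, time stands still between calls to the robot, and variables do not carry over. Pictures are saved under pics/ and viewed, and the job is handed in when it is done.

Besides the shell and the picture viewer there is one more tool, called after ">>>" as a command line: name --argument value ..., lists and objects as JSON in quotes. move_arm: Moves the arm, as the interface text tells. Its arguments: {"type":"object","properties":{"targets":{"type":"array","items":{"type":"array","items":{"type":"array","items":{"type":"number"}}}},"newtons":{"type":"number"}},"required":["targets"]}

```bash
ls; mkdir -p pics; python3 - <<'E'
from plant import sense, read_camera
import cv2
s=sense(); print(s)
for n in ["scene","top","wrist"]:
    c=read_camera(n); cv2.imwrite(f"pics/{n}0.png",c["pixels"][:,:,::-1])
    print(n,{k:v for k,v in c.items() if k!="pixels"})
E
```

```text
pics
{'time': 0.0, 'joint_pos': array([-1.39703019e+00,  2.76592786e-01,  1.50609010e+00,  1.12600403e-05,
        1.36071655e+00, -1.20993671e-01]), 'qvel': array([ 0.00076802,  0.00056909, -0.00058113,  0.00139003, -0.00096687,
        0.00060354]), 'effort': array([ 3.04960377e-03, -4.04570639e+01, -2.37225580e+01,  7.04101170e-02,
        3.44089069e-02, -1.30425374e-04]), 'eef_pos': array([ 166.94840373, -549.64613414,  204.62316858]), 'ee_rot': array([[-9.56872666e-01, -3.01532344e-04,  2.90507504e-01],
       [-2.90507570e-01,  1.78147147e-03, -9.56871035e-01],
       [-2.29003262e-04, -9.99998368e-01, -1.79223878e-03]]), 'wrist_force': array([ 0.14318776,  0.62640601, -0.44469267]), 'moment': array([-0.00212941,  0.02654357, -0.02796803]), 'gripper_width': 94.15880415231379}
scene {'intrinsics': array([[607.35969323,   0.        , 320.6127265 ],
       [  0.        , 607.35969323, 236.84261228],
       [  0.        ,   0.        ,   1.        ]]), 'k1': -0.15159323610846276, 'xyz': array([1679.83944564,  355.19323956, 1230.68986281]), 'attitude': array([[-0.28733906,  0.66143
[... 395 characters left out ...]
ay([[-0.02804634, -0.99478179,  0.09809479],
       [-0.99950925,  0.02653855, -0.01664213],
       [ 0.013952  , -0.0985134 , -0.99503791]])}
wrist {'intrinsics': array([[386.93360304,   0.        , 323.85544362],
       [  0.        , 386.93360304, 234.07636772],
       [  0.        ,   0.        ,   1.        ]]), 'k1': 0.017297547872545876, 'hand_eye': array([[ 5.30148521e-04,  9.62934695e-01,  2.69734114e-01,
        -7.83653658e+01],
       [-2.35743998e-04, -2.69734024e-01,  9.62934837e-01,
        -1.79524149e+02],
       [ 9.99999832e-01, -5.74086679e-04,  8.40069810e-05,
         3.70980200e-01],
       [ 0.00000000e+00,  0.00000000e+00,  0.00000000e+00,
         1.00000000e+00]])}
```

View pics/scene0.png

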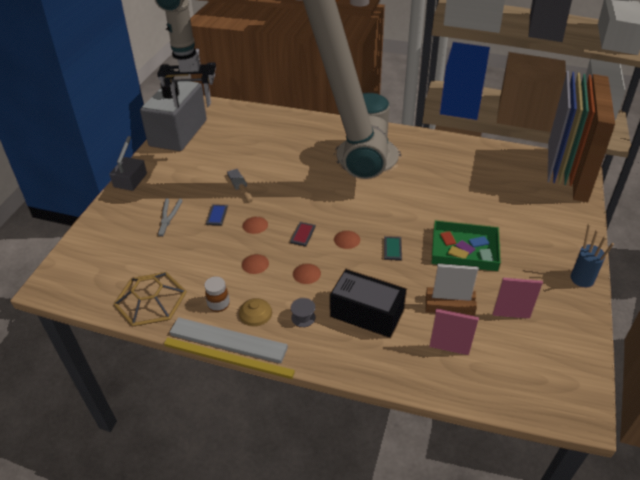

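View pics/top0.png

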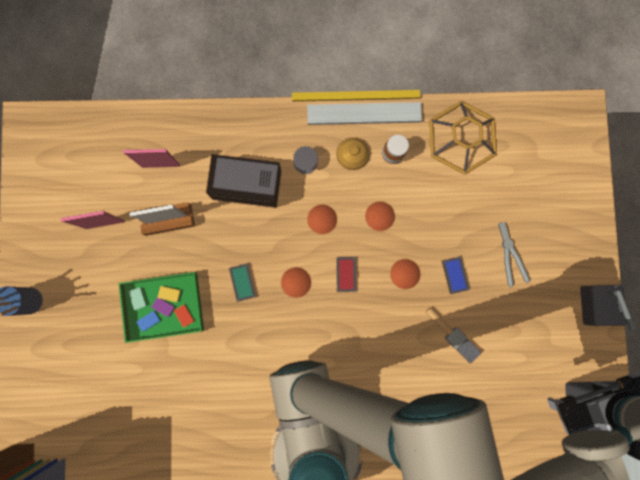

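View pics/wrist0.png

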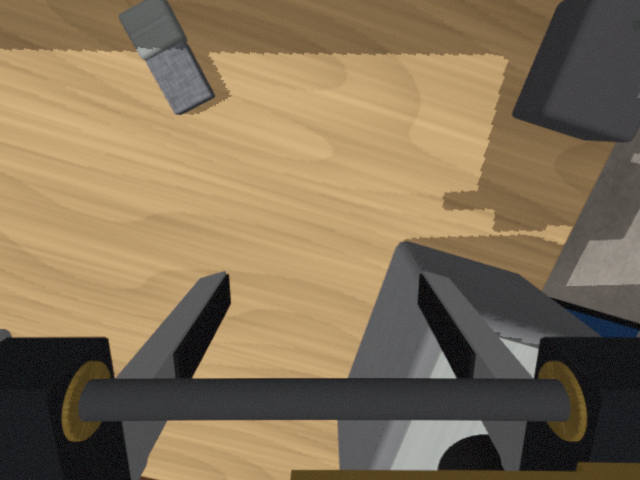

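```bash
cat > h.py <<'E'
import numpy as np, cv2
from plant import sense, read_camera
def cam(n):
    s=sense() if n=="wrist" else None
    c=read_camera(n)
    if n=="wrist":
        H=c["hand_eye"]; R=np.array(s["ee_rot"]); c["attitude"]=R@H[:3,:3]; c["xyz"]=np.array(s["eef_pos"])+R@H[:3,3]
    return c
def ray(c,uv):
    uv=np.array(uv,float).reshape(-1,1,2)
    p=cv2.undistortPoints(uv,c["intrinsics"],np.array([c["k1"],0,0,0.])).reshape(-1,2)
    d=np.c_[p,np.ones(len(p))]@c["attitude"].T
    return d
def at_z(c,uv,z):
    d=ray(c,uv); return (c["xyz"]+d*((z-c["xyz"][2])/d[:,2])[:,None])[:,:2]
def proj(c,P):
    P=np.array(P,float).reshape(-1,3); R=c["attitude"]
    rv=cv2.Rodrigues(R.T)[0]; t=-R.T@c["xyz"]
    return cv2.projectPoints(P,rv,t,c["intrinsics"],np.array([c["k1"],0,0,0.]))[0].reshape(-1,2)
def save(c,n,crop=None,scale=1):
    im=c["pixels"][:,:,::-1]
    if crop: x0,y0,x1,y1=crop; im=im[y0:y1,x0:x1]
    im=cv2.resize(im,None,fx=scale,fy=scale,interpolation=cv2.INTER_CUBIC); cv2.imwrite(f"pics/{n}.png",im)
E
cat > top.py <<'E'
from h import *
c=cam("top")
hsv=cv2.cvtColor(c["pixels"],cv2.COLOR_RGB2HSV)
rng={"dome":((2,150,90),(9,255,255),17),"red":((165,120,50),(180,255,255),9),"blue":((110,130,50),(125,255,255),9),"teal":((75,80,30),(95,255,255),9),"amber":((14,190,120),(30,255,255),9)}
for n,(a,b,z) in rng.items():
    m=cv2.inRange(hsv,a,b); cs,_=cv2.findContours(m,cv2.RETR_EXTERNAL,cv2.CHAIN_APPROX_NONE)
    for k in cs:
        if cv2.contourArea(k)<120: continue
        r=cv2.minAreaRect(k); w=at_z(c,cv2.boxPoints(r),z if n!="dome" else 6)
        e=w[1]-w[0]; f=w[2]-w[1]; L=e if np.hypot(*e)>np.hypot(*f) else f
        print(n,np.round(r[0]),"xy",w.mean(0).round(1),"size",np.hypot(*e).round(),np.hypot(*f).round(),"yawL",np.arctan2(L[1],L[0]).round(3))
E
python3 top.py; python3 - <<'E'
from h import *
c=cam("top"); save(c,"topcrop",(50,130,300,330),3)
c=cam("scene"); save(c,"scenecrop",(310,220,560,380),3)
E
```

```text
dome [184. 315.] xy [352. 328.] size 29.0 47.0 yawL -2.631
dome [295. 282.] xy [428.8  42.2] size 71.0 70.0 yawL -0.267
dome [404. 274.] xy [ 443.1 -240.4] size 70.0 70.0 yawL -1.598
dome [322. 219.] xy [590.6 -30.7] size 69.0 71.0 yawL -2.066
dome [380. 216.] xy [ 594.9 -181.8] size 71.0 69.0 yawL -1.597
red [346. 274.] xy [445.5 -87.7] size 34.0 72.0 yawL -3.106
blue [456. 275.] xy [ 436.  -371.3] size 33.0 73.0 yawL -2.952
teal [318. 466.] xy [-26.5  -3.2] size 139.0 62.0 yawL -1.603
teal [242. 282.] xy [432.2 179.2] size 36.0 76.0 yawL -2.931
amber [356.  95.] xy [ 920.5 -130.5] size 333.0 17.0 yawL -1.571
```

View pics/topcrop.png

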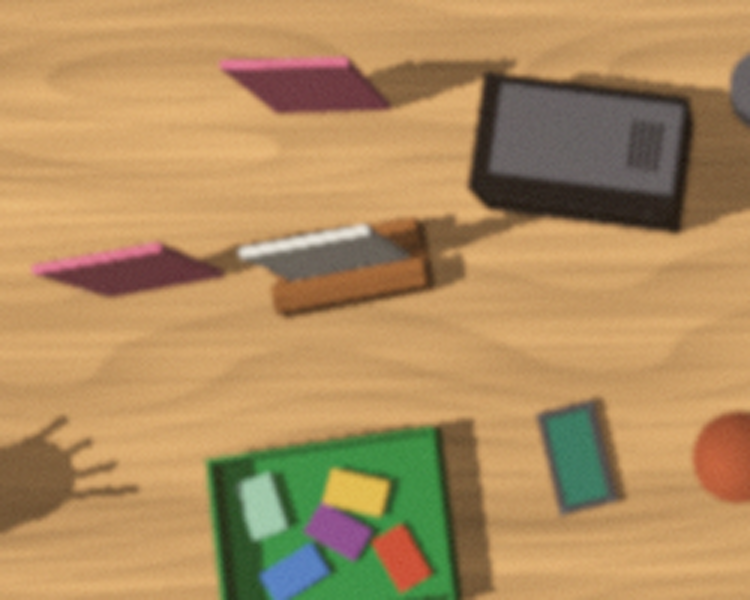

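View pics/scenecrop.png

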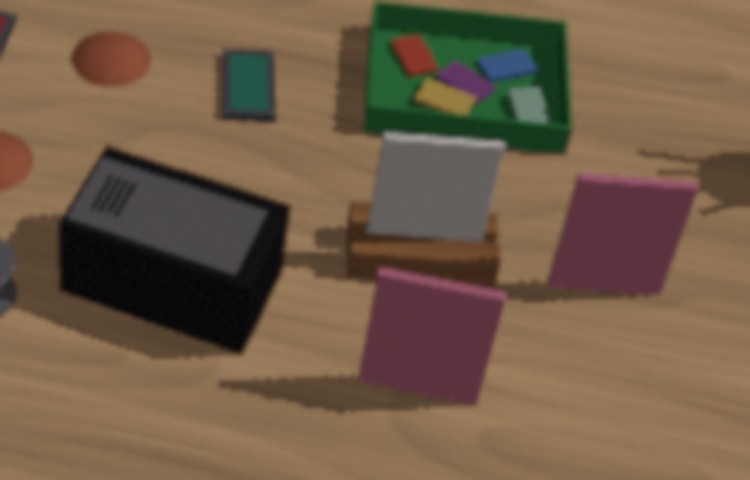

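```bash
python3 - <<'E'
from h import *
c=cam("top")
q=np.array([(238,250),(368,228),(372,236),(240,260)])/3+[50,130]
w=at_z(c,q,150); print(w.round(),w.mean(0).round(1)); e=w[1]-w[0]; print(np.arctan2(e[1],e[0]))
q=np.array([(488,75),(690,98),(683,195),(490,172),(472,190),(490,208),(680,230)])/3+[50,130]
print(at_z(c,q,90).round(),at_z(c,q,0).round())
E
```

```text
[[593. 418.]
 [608. 319.]
 [601. 316.]
 [585. 417.]] [596.9 367.3]
-1.4234629161747536
[[744. 236.]
 [721.  71.]
 [640.  78.]
 [663. 235.]
 [648. 250.]
 [633. 235.]
 [611.  81.]] [[770. 252.]
 [745.  75.]
 [658.  83.]
 [683. 251.]
 [667. 267.]
 [651. 251.]
 [627.  86.]]
```

>>> move_arm --targets '[[[20,40,10,0.7,0],[41,90,10,1.42,0],[41,90,10,1.42,0],[41,90,10,1.42,0],[41,90,10,1.42,0],[41,90,10,1.42,0],[41,90,10,1.42,0],[41,90,10,1.42,0],[41,90,10,1.42,0],[41,90,10,1.42,0],[41,90,10,1.42,0],[41,90,10,1.42,0],[41,90,10,1.42,0],[41,90,10,1.42,0],[41,90,10,1.42,0],[41,90,10,1.42,0],[41,90,10,1.42,0],[41,90,10,1.42,0],[41,90,10,1.42,0],[41,90,10,1.42,0]]]'

```text
time: 2.02
eef_pos: [511.1, 206.0, 290.4]
ee_rot: [[0.144, 0.0, 0.99], [-0.99, -0.0, 0.144], [0.0, -1.0, 0.0]]
wrist_force: [0.5, 0.4, -0.2]
gripper_width: 93.7
```

>>> move_arm --targets '[[[5.5,10,1,0,0],[5.5,10,1,0,0],[5.5,10,1,0,0],[5.5,10,1,0,0],[5.5,10,1,0,0],[5.5,10,1,0,0]]]'

```text
time: 2.52
eef_pos: [565.4, 303.3, 299.6]
ee_rot: [[0.144, -0.001, 0.99], [-0.99, -0.001, 0.144], [0.001, -1.0, -0.001]]
wrist_force: [-0.7, -0.3, 0.1]
gripper_width: 93.6
```

```bash
python3 - <<'E'
from h import *
s=sense(); print(s["eef_pos"],s["joint_pos"])
c=cam("wrist"); save(c,"w1")
E
```

```text
[565.36089413 303.26535048 299.63783696] [ 3.84370276e-01  3.48063700e-01  1.17152726e+00 -6.64275735e-04
  1.62351383e+00  2.40136594e-01]
```

View pics/w1.png

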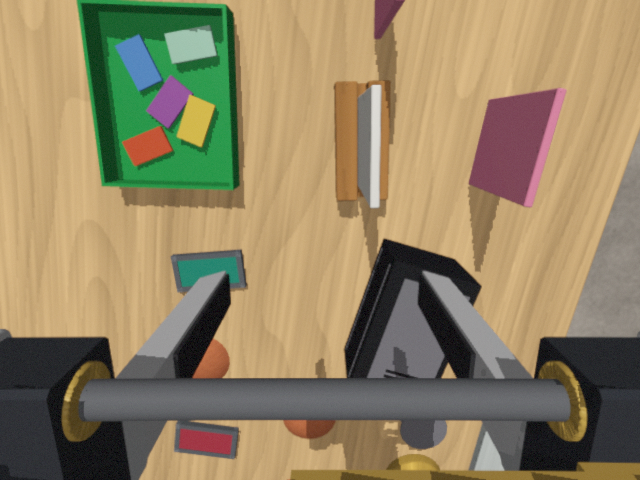

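```bash
python3 - <<'E'
from h import *
c=cam("wrist"); save(c,"w1a",(330,60,410,220),3.7); save(c,"w1b",(330,220,500,400),3.3)
E
```

```text
(no output)
```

View pics/w1a.png

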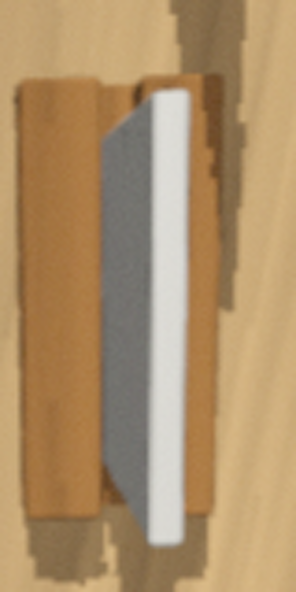

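View pics/w1b.png

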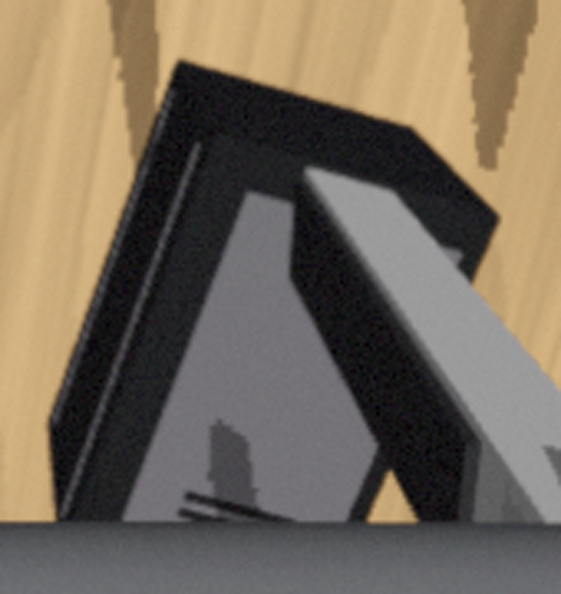

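```bash
python3 - <<'E'
from h import *
c=cam("wrist")
q=np.array([(154,90),(189,90),(183,543),(149,543)])/3.7+[330,60]
w=at_z(c,q,150); print(w.round(1),w.mean(0).round(1)); e=w[:2].mean(0)-w[2:].mean(0); print(np.hypot(*e),np.arctan2(e[1],e[0])-np.pi/2)
for z,q in [(0,[(178,62),(52,420)]),(90,[(198,137),(65,510)])]:
    w=at_z(c,np.array(q)/3.3+[330,220],z); e=w[0]-w[1]; print(z,w.round(1),np.arctan2(e[1],e[0])-np.pi/2,np.hypot(*e))
print(sense()["eef_pos"],sense()["ee_rot"][:,2])
E
```

```text
[[587.1 416.3]
 [594.6 417.4]
 [611.3 319.5]
 [603.4 318.4]] [599.1 367.9]
99.29901114321751 0.167095668976875
0 [[650.6 251.4]
 [626.6  88. ]] -0.14569416048977502 165.17485322252585
90 [[643.6 251.5]
 [623.2 108.1]] -0.1411406504913184 144.91118887326715
[565.2947443  302.49580966 300.6271724 ] [9.89828042e-01 1.42268776e-01 2.08291663e-04]
```

```bash
python3 - <<'E'
from h import *
c=cam("wrist")
# fit container pose with yaw y0 & front mid
im=c["pixels"][:,:,::-1].copy()
for (fx,fy,yaw) in [(638.5,169.5,-0.143)]:
    R=np.array([[np.cos(yaw),-np.sin(yaw)],[np.sin(yaw),np.cos(yaw)]])
    pts=[(0,85),(0,-85),(100,-85),(100,85)]
    P=np.array([np.r_[R@p+[fx,fy],z] for z in (0,90) for p in pts])
    q=proj(c,P); print(q.round(1))
    q4=np.round(q*3.3-np.array([330,220])*3.3).astype(int)
big=cv2.resize(im[220:400,330:500],None,fx=3.3,fy=3.3)
for a,b in [(0,1),(1,2),(2,3),(3,0)]:
    cv2.line(big,tuple(map(int,q4[a])),tuple(map(int,q4[b])),(0,255,0),1);cv2.line(big,tuple(map(int,q4[a+4])),tuple(map(int,q4[b+4])),(0,0,255),1);cv2.line(big,tuple(map(int,q4[a])),tuple(map(int,q4[a+4])),(255,0,0),1)
cv2.imwrite("pics/cfit.png",big)
c=cam("top"); q=proj(c,P); big=cv2.resize(c["pixels"][130:230,180:310,::-1],None,fx=5,fy=5)
q4=np.round((q-[180,130])*5).astype(int)
for a,b in [(0,1),(1,2),(2,3),(3,0)]:
    cv2.line(big,tuple(map(int,q4[a])),tuple(map(int,q4[b])),(0,255,0),1);cv2.line(big,tuple(map(int,q4[a+4])),tuple(map(int,q4[b+4])),(0,0,255),1)
cv2.imwrite("pics/cfit2.png",big)
E
```

```text
[[384.1 237.1]
 [345.2 348.8]
 [412.4 366.5]
 [456.6 257.8]
 [396.7 260.5]
 [349.2 391.4]
 [429.2 411.8]
 [484.1 285.1]]
```

View pics/cfit.png

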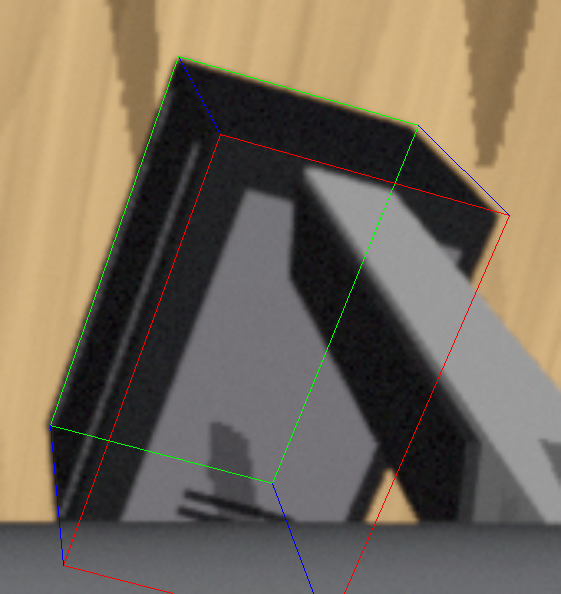

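View pics/cfit2.png

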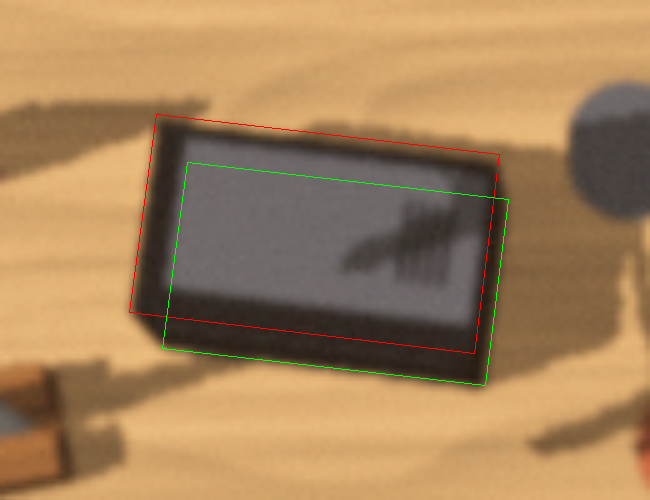

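>>> move_arm --targets '[[[3.4,6.5,-2,0.02,0],[3.4,6.5,-6,0.02,0],[3.4,6.5,-9,0.02,0],[3.4,6.5,-11,0.02,0],[3.4,6.5,-11,0.02,0],[3.4,6.5,-11,0.02,0],[3.4,6.5,-11,0.02,0]]]'

```text
time: 3.35
eef_pos: [600.9, 368.6, 192.6]
ee_rot: [[0.163, 0.003, 0.987], [-0.987, 0.001, 0.163], [-0.001, -1.0, 0.004]]
wrist_force: [0.4, 0.8, -0.2]
gripper_width: 94.0
```

```bash
python3 - <<'E'
from h import *
s=sense(); print(s["eef_pos"],s["ee_rot"][:,2])
c=cam("wrist"); save(c,"w2")
# project expected point
print(proj(c,[[599,368,150]]))
E
```

```text
[600.86266508 368.62772048 192.64077342] [0.98669577 0.16253897 0.00354189]
[[320.62228841 259.75951182]]
```

View pics/w2.png

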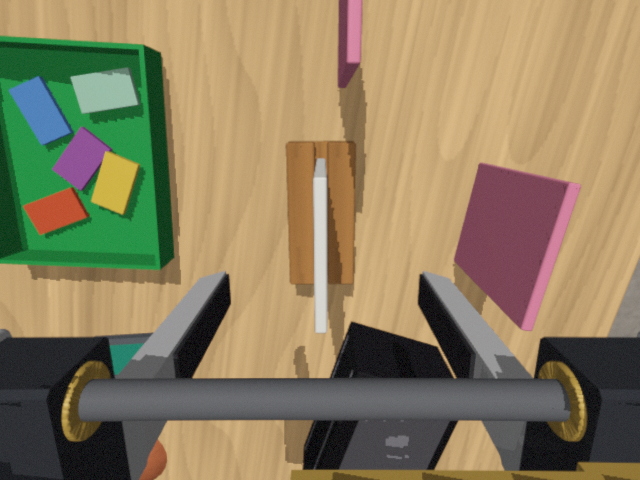

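>>> move_arm --newtons 25 --targets '[[[-0.2,-0.1,-3,0.005,0],[-0.2,-0.1,-6,0.005,0],[-0.2,-0.1,-7.8,0.005,0],[-0.2,-0.1,-7.8,0.005,0],[-0.2,-0.1,-7.8,0.005,0.5],[-0.2,-0.1,-7.8,0.005,1],[-0.2,-0.1,-7.8,0.005,1],[-0.2,-0.1,-7.8,0.005,1],[-0.2,-0.1,-7.8,0.005,1],[-0.2,-0.1,-7.8,0.005,1],[-0.2,-0.1,-7.8,0.005,1],[-0.2,-0.1,-7.8,0.005,1],[-0.2,-0.1,-7.8,0.005,1]]]'

```text
time: 4.48
eef_pos: [597.8, 367.8, 112.1]
ee_rot: [[0.168, 0.0, 0.986], [-0.986, -0.0, 0.168], [0.0, -1.0, 0.0]]
wrist_force: [0.0, 0.2, 0.4]
gripper_width: 37.7
```

>>> move_arm --targets '[[[0,0,0,0,1],[0,0,0,0,1],[0,0,0,0,1],[0,0,0,0,1],[0,0,0,0,1],[0,0,0,0,1],[0,0,0,0,1],[0,0,0,0,1]]]'

```text
time: 5.15
eef_pos: [597.9, 367.8, 112.1]
ee_rot: [[0.168, 0.0, 0.986], [-0.986, 0.0, 0.168], [-0.0, -1.0, 0.0]]
wrist_force: [0.9, -0.5, -1.0]
gripper_width: 7.8
```

>>> move_arm --targets '[[[0,0,2,0,1],[0,0,4,0,1],[0,0,7,0,1],[0,0,10,0,1],[0,-2,10,-0.04,1],[0,-5,10,-0.1,1],[0.3,-9,10,-0.18,1],[0.8,-13,10,-0.25,1],[1.3,-16,10,-0.31,1],[1.3,-18.5,10,-0.31,1],[1.3,-19.4,10,-0.31,1],[1.3,-19.4,10,-0.31,1],[1.3,-19.4,10,-0.31,1],[1.3,-19.4,10,-0.31,1]]]'

```text
time: 6.32
eef_pos: [610.6, 175.4, 211.9]
ee_rot: [[-0.139, -0.0, 0.99], [-0.99, 0.001, -0.139], [-0.001, -1.0, -0.0]]
wrist_force: [-0.7, -0.6, -3.3]
gripper_width: 7.6
```

```bash
python3 - <<'E'
from h import *
s=sense(); print(s["eef_pos"],s["ee_rot"][:,2],s["gripper_width"],s["wrist_force"])
c=cam("wrist"); save(c,"w3"); save(cam("scene"),"s3",(310,200,510,350),4)
E
```

```text
[610.62390147 175.4135189  211.92641155] [ 9.90236406e-01 -1.39397321e-01 -4.97975129e-04] 7.5743916402278355 [-0.7038263  -0.61175744 -3.33894302]
```

View pics/w3.png

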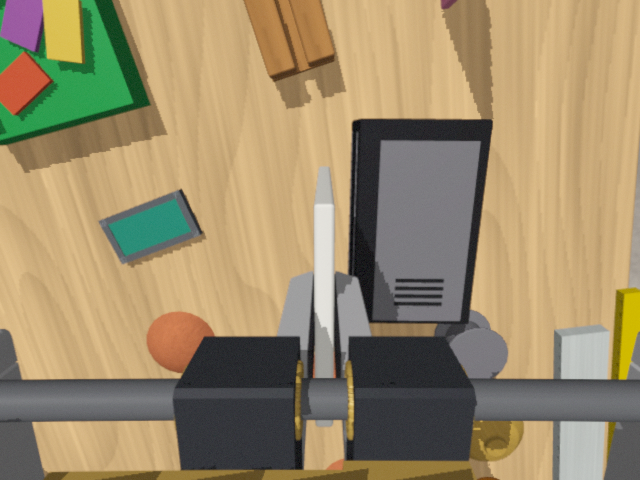

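View pics/s3.png

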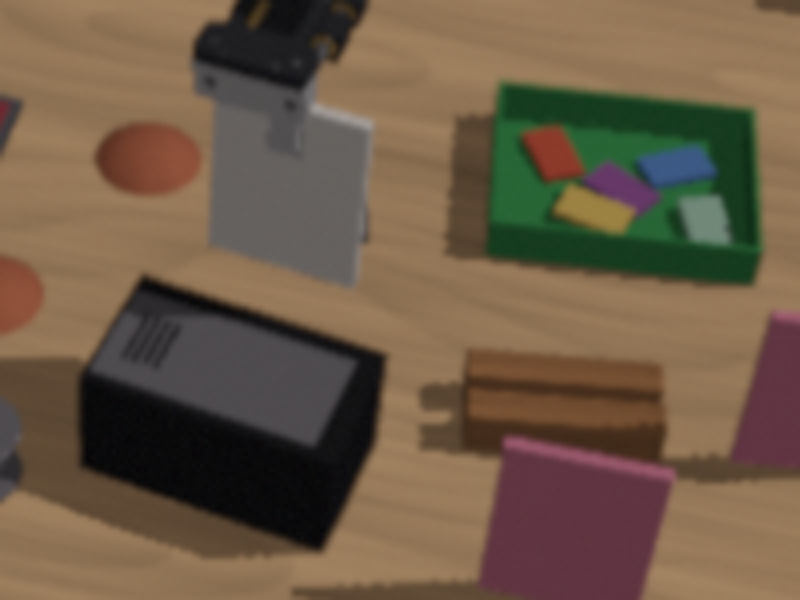

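```bash
python3 - <<'E'
from h import *
c=cam("wrist")
im=c["pixels"][:,:,::-1].copy()
fx,fy,yaw=639,169.5,-0.143
R=np.array([[np.cos(yaw),-np.sin(yaw)],[np.sin(yaw),np.cos(yaw)]])
P=np.array([np.r_[R@p+[fx,fy],z] for z in (0,90) for p in [(0,85),(0,-85),(100,-85),(100,85)]])
q=proj(c,P)
big=cv2.resize(im[100:340,300:540],None,fx=2.5,fy=2.5)
q4=((q-[300,100])*2.5).round().astype(int)
for a,b in [(0,1),(1,2),(2,3),(3,0)]:
    cv2.line(big,tuple(map(int,q4[a])),tuple(map(int,q4[b])),(0,255,0),1);cv2.line(big,tuple(map(int,q4[a+4])),tuple(map(int,q4[b+4])),(0,0,255),1)
cv2.imwrite("pics/cfit3.png",big)
E
```

```text
(no output)
```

View pics/cfit3.png

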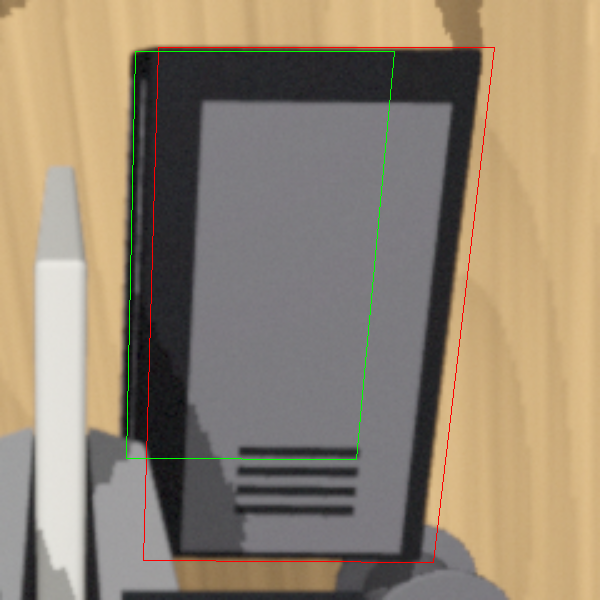

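>>> move_arm --targets '[[[0,0,-3,0,1],[0,0,-6,0,1],[0,0,-9,0,1],[0,0,-10.3,0,1],[0,0,-10.6,0,1],[0,0,-10.8,0,1],[0,0,-10.8,0,1],[0,0,-10.8,0,1]]]'

```text
time: 7.13
eef_pos: [612.0, 174.4, 105.7]
ee_rot: [[-0.14, 0.003, 0.99], [-0.99, 0.001, -0.14], [-0.001, -1.0, 0.003]]
wrist_force: [-0.3, -0.7, -2.3]
gripper_width: 8.0
```

>>> move_arm --targets '[[[0,0,-0.1,0,1],[0,0,-0.2,0,1],[0,0,-0.3,0,1],[0,0,-0.3,0,1],[0,0,-0.3,0,1]]]'

```text
time: 7.55
eef_pos: [611.4, 173.9, 102.0]
ee_rot: [[-0.141, 0.002, 0.99], [-0.99, 0.0, -0.141], [-0.001, -1.0, 0.002]]
wrist_force: [-0.9, 0.3, 2.6]
gripper_width: 8.0
```

>>> move_arm --targets '[[[0,0,0,0,0.9],[0,0,0,0,0.85],[0,0,0,0,0.8],[0,0,0,0,0.77],[0,0,0,0,0.75],[0,0,0,0,0.75],[0,0,0,0,0.75]]]'

```text
time: 8.13
eef_pos: [610.8, 173.8, 101.1]
ee_rot: [[-0.141, 0.0, 0.99], [-0.99, -0.0, -0.141], [0.0, -1.0, 0.0]]
wrist_force: [-1.1, 0.2, 0.8]
gripper_width: 23.8
```

```bash
python3 - <<'E'
from h import *
s=sense(); print(s["eef_pos"],s["gripper_width"],s["wrist_force"])
save(cam("wrist"),"w4"); save(cam("scene"),"s4",(310,200,510,350),4)
E
```

```text
[610.84075647 173.76358452 101.06054256] 23.755934492565345 [-1.08284845  0.15802368  0.81648231]
```

View pics/w4.png

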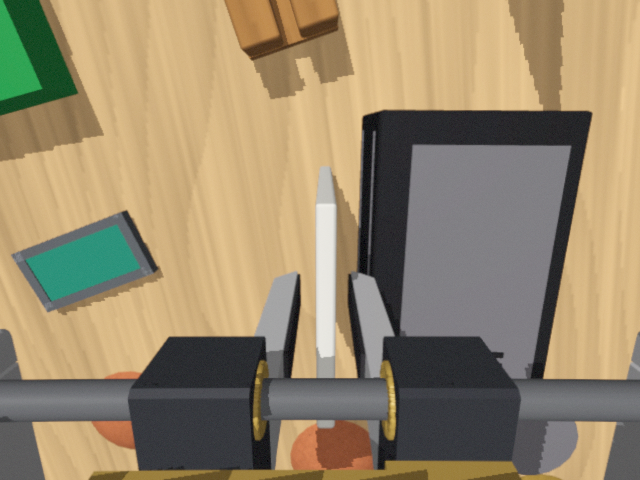

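View pics/s4.png

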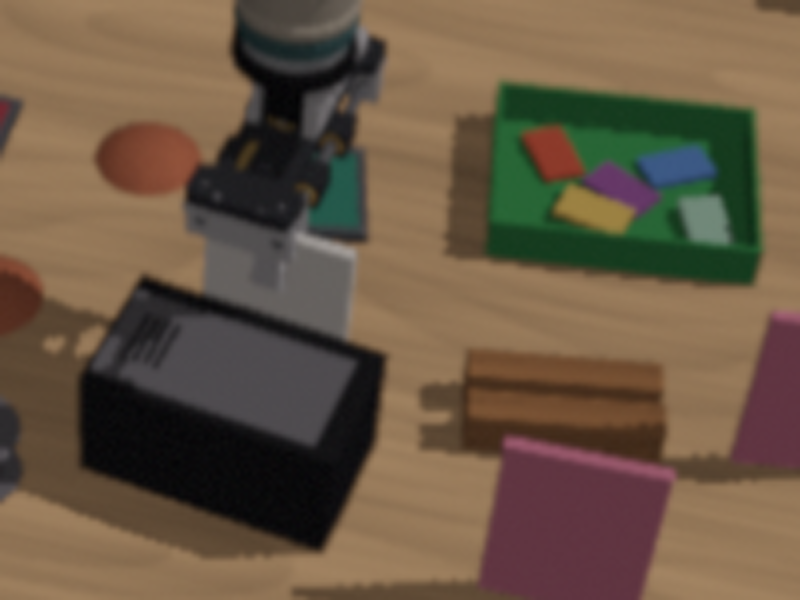

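>>> move_arm --targets '[[[0,0,0.4,0,0.75],[0.2,-0.03,0.6,0,0.75],[0.4,-0.06,0.6,0,0.75],[0.6,-0.09,0.6,0,0.75],[0.8,-0.11,0.6,0,0.75],[1.0,-0.14,0.6,0,0.75],[1.2,-0.17,0.6,0,0.75],[1.4,-0.2,0.6,0,0.74],[1.6,-0.23,0.6,0,0.73],[1.8,-0.26,0.6,0,0.72],[2.0,-0.28,0.6,0,0.71],[2.0,-0.28,0.6,0,0.7],[2.0,-0.28,0.6,0,0.7]]]'

```text
time: 9.32
eef_pos: [631.0, 171.0, 107.1]
ee_rot: [[-0.141, 0.0, 0.99], [-0.99, -0.0, -0.141], [-0.0, -1.0, 0.0]]
wrist_force: [0.1, -0.2, -1.0]
gripper_width: 28.1
```

```bash
python3 - <<'E'
from h import *
s=sense(); print(s["eef_pos"],s["gripper_width"],s["wrist_force"])
save(cam("wrist"),"w5"); save(cam("scene"),"s5",(310,200,510,350),4)
E
```

```text
[631.0406267  170.95996591 107.10743462] 28.141263876053845 [ 0.10156977 -0.22090473 -1.01656874]
```

View pics/w5.png

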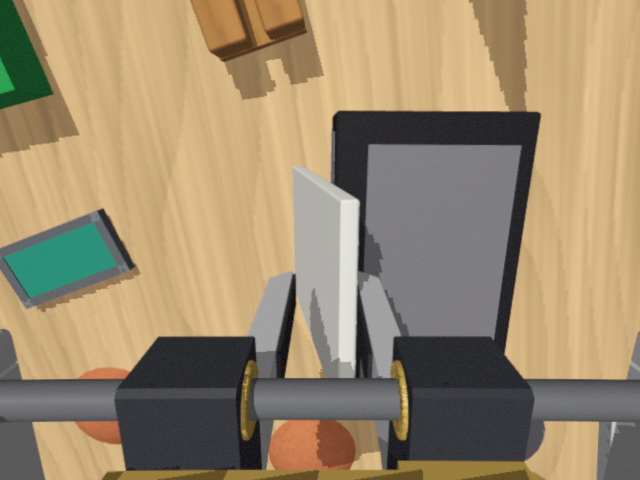

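>>> move_arm --targets '[[[0.2,-0.03,0,0,0.69],[0.4,-0.06,0,0,0.67],[0.6,-0.08,0,0,0.65],[0.7,-0.1,0,0,0.63],[0.7,-0.1,0,0,0.59],[0.7,-0.1,0,0,0.55],[0.7,-0.1,0,0,0.5],[0.7,-0.1,0,0,0.45],[0.7,-0.1,0,0,0.4],[0.7,-0.1,0,0,0.4],[0.7,-0.1,0,0,0.4]]]'

```text
time: 10.33
eef_pos: [637.8, 170.0, 107.2]
ee_rot: [[-0.14, 0.0, 0.99], [-0.99, -0.0, -0.14], [0.0, -1.0, 0.0]]
wrist_force: [-0.9, -0.2, 0.2]
gripper_width: 56.4
```

```bash
python3 - <<'E'
from h import *
s=sense(); print(s["eef_pos"],s["gripper_width"],s["wrist_force"])
save(cam("wrist"),"w6"); save(cam("scene"),"s6",(310,200,510,350),4)
E
```

```text
[637.79851326 169.99475386 107.15740434] 56.378704636680375 [-0.88657654 -0.23137501  0.15501048]
```

View pics/w6.png

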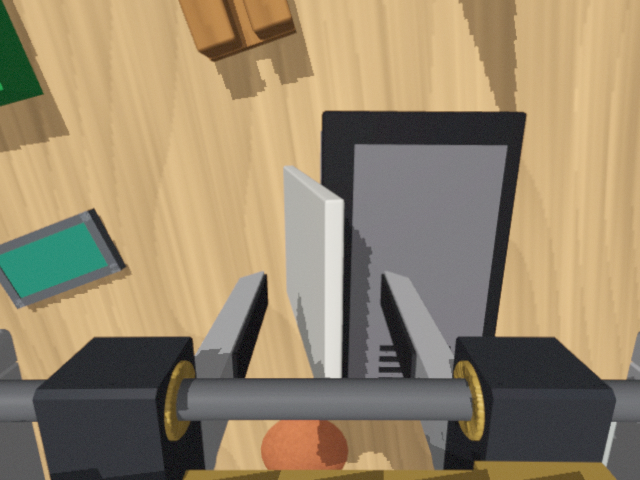

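View pics/s6.png

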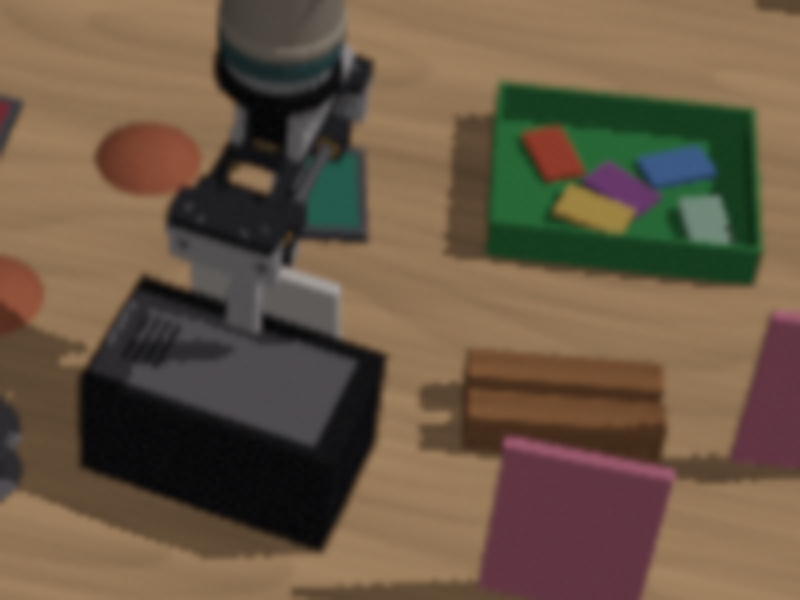

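>>> move_arm --targets '[[[0,0,1,0,0.4],[0,0,3,0,0.4],[0,0,6,0,0.4],[0,0,10,0,0.2],[0,0,14,0,0],[-4,2,18,0,0],[-8,2,20,0,0],[-10,2,20,0,0],[-10,2,20,0,0],[-10,2,20,0,0]]]'

```text
time: 11.27
eef_pos: [536.8, 190.4, 310.0]
ee_rot: [[-0.139, 0.005, 0.99], [-0.99, 0.001, -0.139], [-0.002, -1.0, 0.004]]
wrist_force: [1.3, 0.3, -1.4]
gripper_width: 93.9
```

```bash
python3 - <<'E'
from h import *
s=sense(); print(s["eef_pos"],s["gripper_width"],s["wrist_force"])
save(cam("wrist"),"w7"); save(cam("scene"),"s7",(310,200,510,350),4); save(cam("top"),"t7",(100,130,460,330),2.2)
E
python3 top.py
```

```text
[536.83723064 190.35780127 309.99454397] 93.878919777052 [ 1.29912317  0.29263238 -1.39600865]
dome [183. 315.] xy [353.6 328.6] size 29.0 43.0 yawL -2.686
dome [296. 282.] xy [427.6  41.6] size 70.0 69.0 yawL -1.598
dome [404. 274.] xy [ 443.1 -240.4] size 70.0 70.0 yawL -1.598
dome [322. 219.] xy [590.9 -30.2] size 69.0 69.0 yawL -0.806
dome [380. 216.] xy [ 594.6 -182.6] size 71.0 69.0 yawL -0.355
red [346. 278.] xy [436.8 -87.3] size 54.0 34.0 yawL -0.033
blue [454. 275.] xy [ 434.8 -368.3] size 31.0 72.0 yawL -2.873
teal [318. 466.] xy [-26.5  -3.2] size 139.0 62.0 yawL -1.603
teal [242. 282.] xy [432.9 177.3] size 32.0 76.0 yawL -2.913
amber [356.  95.] xy [ 920.3 -131.7] size 331.0 16.0 yawL -1.571
```

View pics/w7.png

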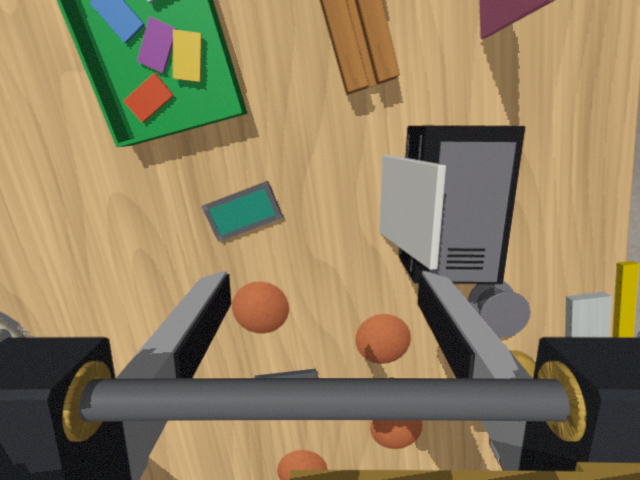

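View pics/s7.png

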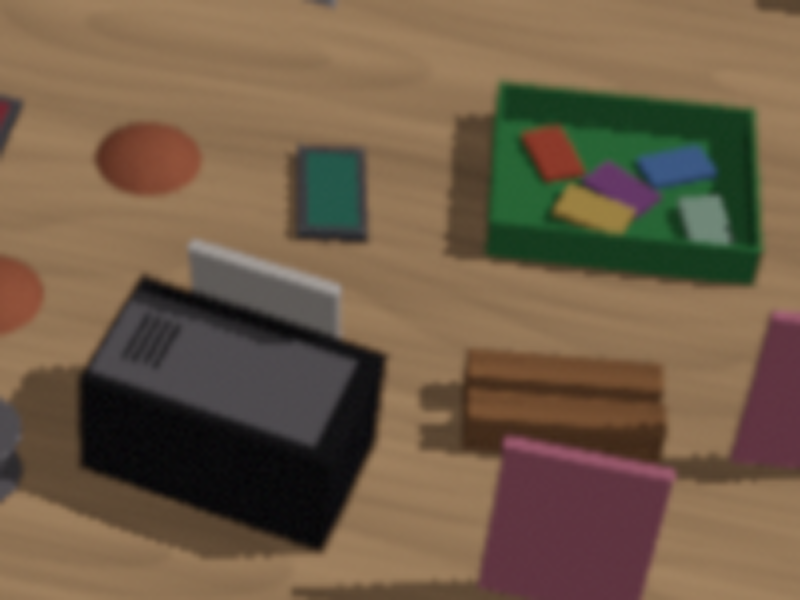

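View pics/t7.png

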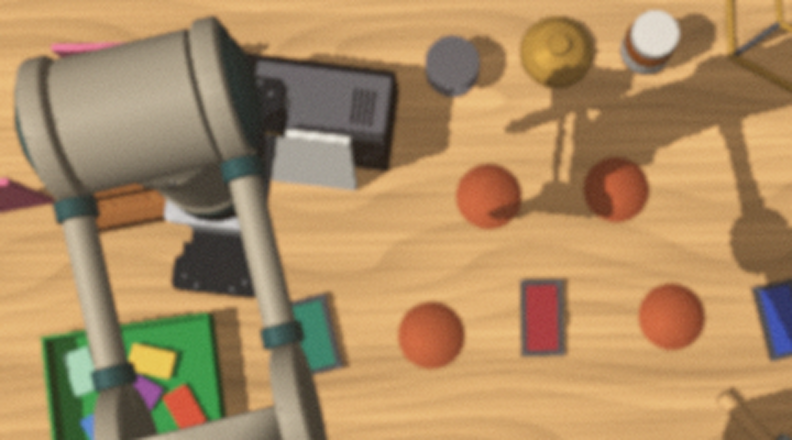

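```bash
python3 - <<'E'
from h import *
c=cam("wrist"); save(c,"w7a",(370,120,530,290),3.5)
b=at_z(c,[(382,157),(380,235)],0); t=at_z(c,[(442,164),(433,266)],135); print(b,t)
n=np.array([.99,-.14]); print(((t-b)@n), np.degrees(np.arcsin((t-b)@n/140)))
E
```

```text
[[614.89271984 219.81447893]
 [602.22811127 120.64268583]] [[649.20410019 219.16971423]
 [634.89219343 123.30968823]]
[34.05853361 31.96406101] [14.07992866 13.19787264]
```

View pics/w7a.png

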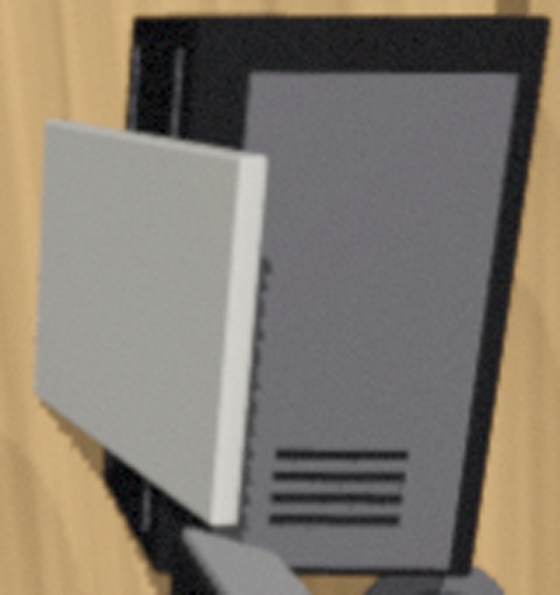

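>>> move_arm --targets '[[[-4.7,-8,-1,-0.4,0],[-4.7,-8,-1,-0.9,0],[-4.7,-8,-1,-1.21,0],[-4.7,-8,-1,-1.21,0],[-4.7,-8,-1,-1.21,0],[-4.7,-8,-1,-1.21,0],[-4.7,-8,-1,-1.21,0],[-4.7,-8,-1,-1.21,0],[-4.7,-8,-1,-1.21,0],[-4.7,-8,-1,-1.21,0],[-4.7,-8,-1,-1.21,0],[-4.7,-8,-1,-1.21,0],[-4.7,-8,-1,-1.21,0],[-4.7,-8,-1,-1.21,0]]]'

```text
time: 12.68
eef_pos: [491.0, 109.9, 296.8]
ee_rot: [[-0.976, -0.001, 0.219], [-0.219, -0.0, -0.976], [0.001, -1.0, -0.0]]
wrist_force: [0.5, 0.3, -0.2]
gripper_width: 94.3
```

```bash
cat > wr.py <<'E'
import sys
from h import *
from scipy.optimize import least_squares
# fit panels: full lead-edged rectangle; domes: silhouette ellipse
s=sense(); print("tcp",s["eef_pos"].round(1),"za",np.arctan2(s["ee_rot"][1,2],s["ee_rot"][0,2]).round(3),"w",round(s["gripper_width"],1),"F",s["wrist_force"].round(1),"t",s["time"])
c=cam("wrist"); save(c,sys.argv[1]); 
hsv=cv2.cvtColor(c["pixels"],cv2.COLOR_RGB2HSV)
z0=dict(zip(["red","blue","teal"],[9]*3))
for a in sys.argv[2:]: k,v=a.split("="); z0[k]=float(v)
rng={"red":((168,110,40),(180,255,255)),"blue":((110,130,40),(125,255,255)),"teal":((75,80,30),(95,255,255))}
big=c["pixels"][:,:,::-1].copy()
def draw(P):
    q=proj(c,P).round().astype(np.int32).reshape(-1,1,2); cv2.polylines(big,[q],True,(0,255,0),1)
for n,(a,b) in rng.items():
    m=cv2.inRange(hsv,a,b); cs,_=cv2.findContours(m,cv2.RETR_EXTERNAL,cv2.CHAIN_APPROX_NONE)
    for k in cs:
        if cv2.contourArea(k)<600 or cv2.contourArea(k)>20000: continue
        w=at_z(c,k.reshape(-1,2).astype(float),z0[n]).astype(np.float32); r=cv2.minAreaRect(w); bp=cv2.boxPoints(r)
        e=bp[1]-bp[0]; f=bp[2]-bp[1]; L=e if np.hypot(*e)>np.hypot(*f) else f; y=np.arctan2(L[1],L[0]); y=(y+np.pi/2)%np.pi-np.pi/2
        M=w.mean(0)
        print(n,"px",k.reshape(-1,2).mean(0).round(),"xy",np.round(r[0],1),"sz",np.round(r[1],1),"yaw",round(float(y),3)); 
        cx,sx=np.cos(y),np.sin(y)
        draw([[r[0][0]+cx*u-sx*v,r[0][1]+sx*u+cx*v,z0[n]] for u,v in [(45,25),(45,-25),(-45,-25),(-45,25)]])
m=cv2.inRange(hsv,(2,150,60),(12,255,255)); cs,_=cv2.findContours(m,cv2.RETR_EXTERNAL,cv2.CHAIN_APPROX_NONE)
th=np.linspace(0,2*np.pi,72,endpoint=False); ph=np.linspace(0,np.arcsin(40/55),12)
cap=np.array([[55*np.sin(p)*np.cos(t),55*np.sin(p)*np.sin(t),55*np.cos(p)-38] for p in ph for t in th])
for k in cs:
    if cv2.contourArea(k)<1500: continue
    k=k.reshape(-1,2).astype(float)
    if k[:,1].max()>470 or k[:,0].min()<2 or k[:,0].max()>637: continue
    x,y,w,h=cv2.boundingRect(k.astype(np.int32))
    def res(p):
        q=proj(c,cap+[p[0],p[1],0]); H=cv2.convexHull(q.astype(np.float32))
        # hull corners vs blob hull
        return np.array([cv2.pointPolygonTest(H,tuple(map(float,u)),True) for u in k])
    p0=at_z(c,[k.mean(0)],8)[0]
    f=least_squares(res,p0,loss="soft_l1",f_scale=1.0,diff_step=1e-3)
    print("dome px",k.mean(0).round(),"xy",f.x.round(1),"rms",np.sqrt(np.mean(res(f.x)**2)).round(2)); draw(cv2.convexHull((cap+[f.x[0],f.x[1],0]).astype(np.float32)[-72:,:2]).reshape(-1,2).tolist() and np.c_[cap[-72:,:2]+f.x,np.zeros(72)])
cv2.imwrite(f"pics/{sys.argv[1]}_o.png",big)
E
python3 wr.py w8
```

```text
tcp [491.  109.9 296.8] za -1.35 w 94.3 F [ 0.5  0.3 -0.2] t 12.6833
red px [469. 259.] xy [444.7 -89.6] sz [35.6 76. ] yaw -0.017
teal px [259. 226.] xy [430.9 178.3] sz [76.1 36.7] yaw 0.223
dome px [577. 285.] xy [ 441.8 -244. ] rms 1.45Traceback (most recent call last):
  File "wr.py", line 38, in <module>
    print("dome px",k.mean(0).round(),"xy",f.x.round(1),"rms",np.sqrt(np.mean(res(f.x)**2)).round(2)); draw(cv2.convexHull((cap+[f.x[0],f.x[1],0]).astype(np.float32)[-72:,:2]).reshape(-1,2).tolist() and np.c_[cap[-72:,:2]+f.x,np.zeros(72)])
                                                                                                            ~~~~~~~~~~~~~~^^^^^^^^^^^^^^^^^^^^^^^^^^^^^^^^^^^^^^^^^^^^^^^^^^^^^
cv2.error: OpenCV(4.12.0) /io/opencv/modules/imgproc/src/convhull.cpp:143: error: (-215:Assertion failed) total >= 0 && (depth == CV_32F || depth == CV_32S) in function 'convexHull'
```

```bash
sed -i 's/draw(cv2.convexHull.*$/draw(np.c_[cap[-72:,:2]+f.x,np.zeros(72)])/' wr.py; python3 wr.py w8
```

```text
tcp [491.  109.9 296.9] za -1.35 w 93.7 F [-0.7 -0.1 -0.1] t 12.7333
red px [469. 259.] xy [444.7 -89.5] sz [35.8 75.8] yaw -0.013
teal px [259. 226.] xy [430.9 178.4] sz [76.1 36.6] yaw 0.223
dome px [577. 284.] xy [ 441.8 -243.9] rms 1.44
dome px [365. 249.] xy [427.4  40.3] rms 1.59
dome px [581. 159.] xy [ 595.1 -184.3] rms 1.38
dome px [458. 135.] xy [590.7 -32.2] rms 1.52
```

View pics/w8_o.png

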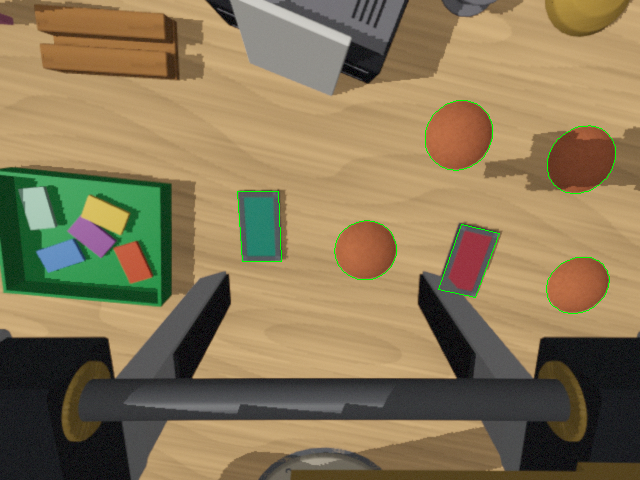

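>>> move_arm --targets '[[[-3,3.4,-4,0,0.1],[-6,6.8,-8,0,0.1],[-6,6.8,-12,0,0.1],[-6,6.8,-16,0,0.1],[-6,6.8,-20,0,0.1],[-6,6.8,-23,0,0.1],[-6,6.8,-25,0,0.1],[-6,6.8,-25,0,0.1],[-6,6.8,-25,0,0.1],[-6,6.8,-25,0,0.1],[-6,6.8,-25,0,0.1]]]'

```text
time: 13.7
eef_pos: [433.3, 178.5, 49.4]
ee_rot: [[-0.976, 0.005, 0.218], [-0.218, 0.001, -0.976], [-0.005, -1.0, -0.0]]
wrist_force: [0.7, -0.3, 0.8]
gripper_width: 84.7
```

```bash
python3 wr.py w9
```

```text
tcp [433.3 178.5  49.4] za -1.351 w 84.7 F [ 0.7 -0.3  0.8] t 13.7
teal px [323. 261.] xy [431.5 178.5] sz [75.9 36.4] yaw 0.22
dome px [ 58. 318.] xy [385.5 328.5] rms 17.83
dome px [532. 304.] xy [428.   40.6] rms 9.37
```

View pics/w9_o.png

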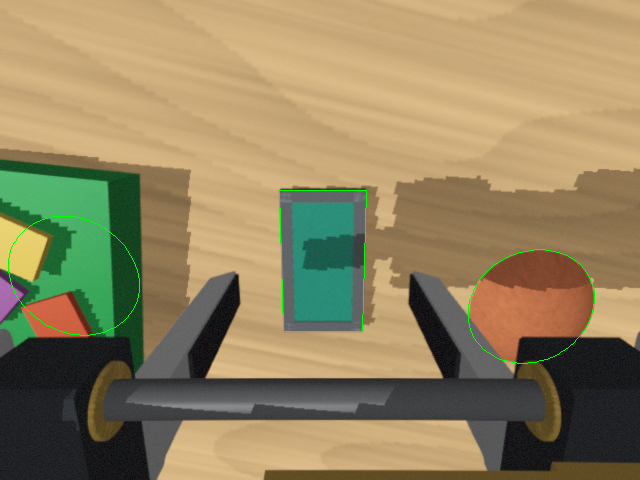

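>>> move_arm --newtons 20 --targets '[[[0,0,-1.5,0,0.1],[0,0,-3,0,0.1],[0,0,-4,0,0.2],[0,0,-4.3,0,0.3],[0,0,-4.3,0,0.4],[0,0,-4.3,0,0.6],[0,0,-4.3,0,0.6],[0,0,-4.3,0,0.6],[0,0,-4.3,0,0.6],[0,0,-4.3,0,0.6],[0,0,-4.3,0,0.6],[0,0,-4.3,0,0.6]]]'

```text
time: 14.75
eef_pos: [431.8, 178.3, 5.1]
ee_rot: [[-0.976, 0.002, 0.218], [-0.218, 0.001, -0.976], [-0.002, -1.0, -0.0]]
wrist_force: [-0.8, -0.6, 6.5]
gripper_width: 49.1
```

>>> move_arm --targets '[[[0,0,0,0,0.6],[0,0,0,0,0.6],[0,0,0,0,0.6]]]'

```text
time: 15.0
eef_pos: [431.8, 178.3, 5.1]
ee_rot: [[-0.976, 0.002, 0.218], [-0.218, 0.0, -0.976], [-0.002, -1.0, -0.0]]
wrist_force: [-0.9, 0.5, 6.9]
gripper_width: 49.1
```

>>> move_arm --targets '[[[0,0,1,0,0.6],[0,0,3,0,0.6],[0,0,5,0,0.6],[0,0,7,0,0.6],[-0.1,-2,7,0,0.6],[-0.2,-5,7,0,0.6],[-0.3,-8,7,0,0.6],[-0.35,-11,7,0,0.6],[-0.35,-13,7,0,0.6],[-0.35,-13.8,7,0,0.6],[-0.35,-13.8,7,0,0.6],[-0.35,-13.8,7,0,0.6],[-0.35,-13.8,7,0,0.6]]]'

```text
time: 16.08
eef_pos: [427.2, 40.9, 74.1]
ee_rot: [[-0.976, -0.0, 0.218], [-0.218, 0.001, -0.976], [0.0, -1.0, -0.001]]
wrist_force: [-0.2, -0.5, -0.9]
gripper_width: 49.5
```

```bash
python3 wr.py w10 teal=79
```

```text
tcp [427.2  40.9  74.1] za -1.351 w 49.5 F [-0.2 -0.5 -0.9] t 16.0833
red px [520. 262.] xy [445.  -89.4] sz [35.7 75.9] yaw -0.013
teal px [324. 287.] xy [427.6  40.6] sz [74.9 36. ] yaw 0.22
dome px [505.  30.] xy [565.2 -37.4] rms 21.76
```

View pics/w10_o.png

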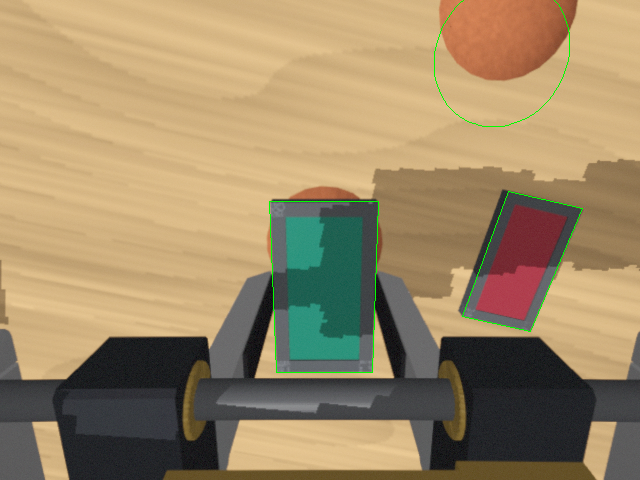

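>>> move_arm --targets '[[[0,0,-1.5,0,0.6],[0,0,-3,0,0.6],[0,0,-4.3,0,0.6],[0,0,-4.8,0,0.6],[0,0,-4.9,0,0.6],[0,0,-5.0,0,0.6],[0,0,-5.0,0,0.6],[0,0,-5.0,0,0.6]]]'

```text
time: 16.8
eef_pos: [428.0, 40.1, 24.7]
ee_rot: [[-0.976, 0.001, 0.218], [-0.218, -0.0, -0.976], [-0.001, -1.0, 0.0]]
wrist_force: [-0.2, 0.1, -1.2]
gripper_width: 49.8
```

>>> move_arm --targets '[[[0,0,-0.1,0,0.6],[0,0,-0.15,0,0.6],[0,0,-0.2,0,0.6],[0,0,-0.2,0,0.6],[0,0,-0.2,0,0.6]]]'

```text
time: 17.22
eef_pos: [427.4, 39.9, 22.2]
ee_rot: [[-0.976, 0.0, 0.218], [-0.218, -0.0, -0.976], [-0.0, -1.0, 0.0]]
wrist_force: [-0.1, 0.3, -0.8]
gripper_width: 49.7
```

>>> move_arm --targets '[[[0,0,-0.05,0,0.6],[0,0,-0.1,0,0.6],[0,0,-0.1,0,0.6],[0,0,-0.1,0,0.6]]]'

```text
time: 17.55
eef_pos: [427.4, 39.9, 21.9]
ee_rot: [[-0.976, 0.0, 0.218], [-0.218, -0.0, -0.976], [-0.0, -1.0, 0.0]]
wrist_force: [-2.3, 1.0, 6.1]
gripper_width: 49.7
```

>>> move_arm --targets '[[[0,0,0.05,0,0.6],[0,0,0.07,0,0.6],[0,0,0.07,0,0.6],[0,0,0.07,0,0.46],[0,0,0.07,0,0.44],[0,0,0.07,0,0.4],[0,0,0.07,0,0.35],[0,0,0.07,0,0.3],[0,0,0.07,0,0.25],[0,0,0.07,0,0.2],[0,0,0.07,0,0.2],[0,0,0.07,0,0.2]]]'

```text
time: 18.55
eef_pos: [427.4, 40.0, 21.8]
ee_rot: [[-0.976, 0.0, 0.218], [-0.218, -0.0, -0.976], [-0.0, -1.0, 0.0]]
wrist_force: [-0.1, -0.3, 0.2]
gripper_width: 75.0
```

```bash
python3 wr.py w11 teal=26
```

```text
tcp [427.4  40.   21.8] za -1.351 w 75.0 F [-0.1 -0.3  0.2] t 18.55
red px [570. 284.] xy [449.7 -89.3] sz [35.5 66.5] yaw -0.016
teal px [324. 287.] xy [427.2  39.3] sz [74.8 36.5] yaw 0.223
dome px [552.  23.] xy [543.4 -43.2] rms 30.22
```

View pics/w11_o.png

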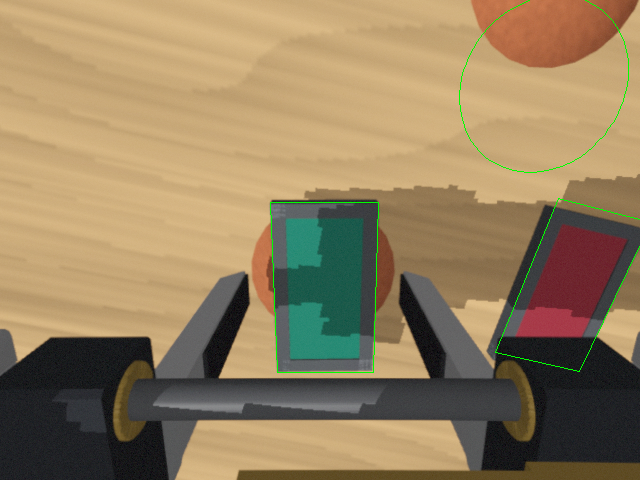

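>>> move_arm --targets '[[[0,0,1,0,0.2],[0,0,3,0,0.2],[0,0,6,0,0.1],[0,-1,9,0,0.1],[0.5,-4,11,-0.1,0.1],[1,-8,12,-0.2,0.1],[1.8,-11,11,-0.233,0.1],[1.8,-13,9,-0.233,0.1],[1.8,-13,7,-0.233,0.1],[1.8,-13,5,-0.233,0.1],[1.8,-13,4,-0.233,0.1],[1.8,-13,4,-0.233,0.1],[1.8,-13,4,-0.233,0.1],[1.8,-13,4,-0.233,0.1]]]'

```text
time: 19.77
eef_pos: [446.0, -90.2, 62.5]
ee_rot: [[-1.0, 0.001, -0.013], [0.013, -0.001, -1.0], [-0.001, -1.0, 0.0]]
wrist_force: [0.0, 1.0, 0.3]
gripper_width: 84.6
```

```bash
python3 wr.py w12 teal=26
```

```text
tcp [446.  -90.2  62.5] za -1.584 w 84.6 F [0.  1.  0.3] t 19.7667
red px [322. 253.] xy [445.  -89.3] sz [35.9 75.6] yaw -0.014
teal px [108. 291.] xy [427.3  39.3] sz [75.6 36.2] yaw 0.244
dome px [162. 267.] xy [445.7 -12.9] rms 15.65
dome px [558. 250.] xy [ 441.9 -243.6] rms 1.73
dome px [487.  23.] xy [ 553.2 -182.7] rms 26.82
dome px [216.  29.] xy [560.3 -31.5] rms 24.85
```

View pics/w12_o.png

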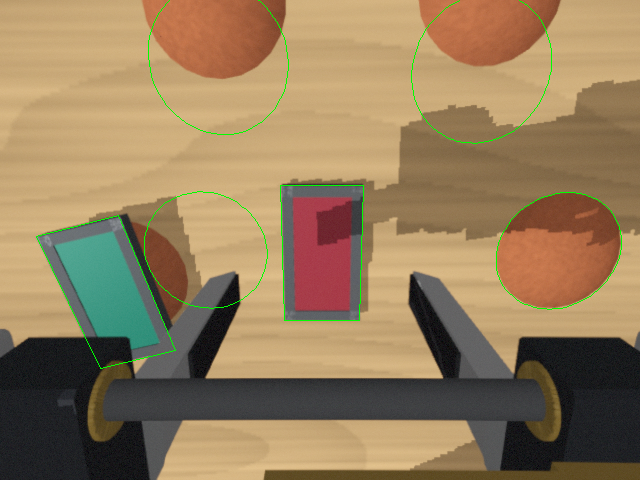

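>>> move_arm --targets '[[[0,0.05,-2,0,0.1],[0,0.05,-4,0,0.1],[0,0.05,-5.3,0,0.2],[0,0.05,-5.8,0,0.2],[0,0.05,-5.8,0,0.2],[0,0.05,-5.8,0,0.3],[0,0.05,-5.8,0,0.4],[0,0.05,-5.8,0,0.5],[0,0.05,-5.8,0,0.6],[0,0.05,-5.8,0,0.6],[0,0.05,-5.8,0,0.6],[0,0.05,-5.8,0,0.6],[0,0.05,-5.8,0,0.6],[0,0.05,-5.8,0,0.6],[0,0.05,-5.8,0,0.6]]]'

```text
time: 21.07
eef_pos: [445.9, -89.6, 4.5]
ee_rot: [[-1.0, 0.001, -0.013], [0.013, -0.0, -1.0], [-0.001, -1.0, 0.0]]
wrist_force: [-0.7, 0.8, 5.7]
gripper_width: 49.4
```

>>> move_arm --targets '[[[0,0,1,0,0.6],[0,0,3,0,0.6],[0,0,6,0,0.6],[0,0,9,0,0.6],[0,1,9,0,0.6],[1,3,9,0,0.6],[3,5,9,0,0.6],[5,5.7,9,0,0.6],[6,5.7,9,0,0.6],[6,5.7,9,0,0.6],[6,5.7,9,0,0.6],[6,5.7,9,0,0.6]]]'

```text
time: 22.07
eef_pos: [503.6, -32.8, 93.0]
ee_rot: [[-1.0, -0.003, -0.014], [0.014, 0.0, -1.0], [0.003, -1.0, -0.0]]
wrist_force: [-0.8, -0.9, -1.3]
gripper_width: 49.4
```

```bash
python3 wr.py w13 teal=26 red=98.5
```

```text
tcp [503.6 -32.8  93. ] za -1.584 w 49.4 F [-0.8 -0.9 -1.3] t 22.0667
red px [324. 289.] xy [503.1 -33.1] sz [35.7 75. ] yaw -0.015
teal px [209. 320.] xy [447.3  44.3] sz [32.9 36.1] yaw -1.344
dome px [316. 109.] xy [590.7 -32.8] rms 2.45
dome px [549.  98.] xy [ 594.9 -184.2] rms 2.09
```

View pics/w13_o.png

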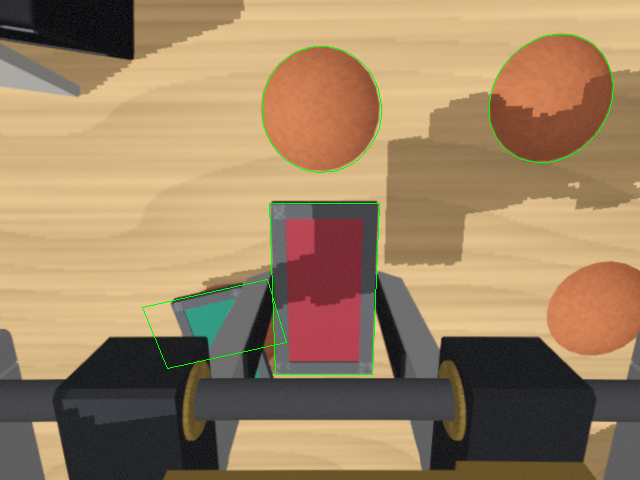

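>>> move_arm --targets '[[[3,0.05,0,0,0.6],[6,0.05,0,0,0.6],[8.6,0.05,0,0,0.6],[8.6,0.05,-2,0,0.6],[8.6,0.05,-4,0,0.6],[8.6,0.05,-5,0,0.6],[8.6,0.05,-5,0,0.6],[8.6,0.05,-5,0,0.6],[8.6,0.05,-5,0,0.6]]]'

```text
time: 22.87
eef_pos: [591.6, -32.4, 44.8]
ee_rot: [[-1.0, 0.001, -0.014], [0.014, -0.0, -1.0], [-0.001, -1.0, 0.0]]
wrist_force: [-0.2, 0.2, -1.2]
gripper_width: 49.6
```

```bash
python3 wr.py w14 teal=26 red=50
```

```text
tcp [591.6 -32.4  44.8] za -1.584 w 49.6 F [-0.2  0.2 -1.2] t 22.8667
red px [324. 288.] xy [591.  -32.7] sz [35.7 75. ] yaw -0.015
```

>>> move_arm --targets '[[[0,0,-1,0,0.6],[0,0,-1.7,0,0.6],[0,0,-1.9,0,0.6],[0,0,-2.0,0,0.6],[0,0,-2.05,0,0.6],[0,0,-2.05,0,0.6],[0,0,-2.05,0,0.6]]]'

```text
time: 23.5
eef_pos: [591.5, -32.0, 23.4]
ee_rot: [[-1.0, 0.0, -0.013], [0.013, -0.0, -1.0], [-0.0, -1.0, 0.0]]
wrist_force: [-0.4, 1.1, -0.5]
gripper_width: 49.6
```

>>> move_arm --targets '[[[0,0,-0.05,0,0.6],[0,0,-0.1,0,0.6],[0,0,-0.15,0,0.6],[0,0,-0.15,0,0.6],[0,0,-0.15,0,0.6]]]'

```text
time: 23.92
eef_pos: [591.3, -32.0, 21.8]
ee_rot: [[-1.0, -0.0, -0.013], [0.013, -0.0, -1.0], [0.0, -1.0, 0.0]]
wrist_force: [-0.4, 0.1, -1.1]
gripper_width: 49.4
```

>>> move_arm --targets '[[[0,0,-0.03,0,0.6],[0,0,-0.06,0,0.6],[0,0,-0.06,0,0.6],[0,0,-0.06,0,0.6]]]'

```text
time: 24.25
eef_pos: [591.4, -32.0, 21.5]
ee_rot: [[-1.0, 0.0, -0.013], [0.013, -0.0, -1.0], [-0.0, -1.0, 0.0]]
wrist_force: [-1.3, 0.1, 0.8]
gripper_width: 49.6
```

Contact felt (about 2 N). Open.

>>> move_arm --targets '[[[0,0,0,0,0.46],[0,0,0,0,0.44],[0,0,0,0,0.4],[0,0,0,0,0.35],[0,0,0,0,0.3],[0,0,0,0,0.25],[0,0,0,0,0.2],[0,0,0,0,0.2],[0,0,0,0,0.2],[0,0,2,0,0.2],[0,0,5,0,0.1],[0,0,9,0,0.1],[0,0,13,0,0.1],[0,0,13,0,0.1]]]'

```text
time: 25.42
eef_pos: [596.6, -32.8, 159.6]
ee_rot: [[-1.0, 0.015, -0.013], [0.013, -0.003, -1.0], [-0.015, -1.0, 0.002]]
wrist_force: [1.4, -0.6, 0.9]
gripper_width: 84.5
```

```bash
python3 wr.py w15 teal=26 red=26; python3 top.py
```

```text
tcp [596.6 -32.8 159.6] za -1.584 w 84.5 F [ 1.4 -0.6  0.9] t 25.4167
red px [323. 231.] xy [590.2 -32.6] sz [35.9 74.6] yaw -0.013
dome px [491. 216.] xy [ 594.9 -184. ] rms 1.89
dome [184. 315.] xy [352. 328.] size 29.0 47.0 yawL -2.631
dome [404. 274.] xy [ 443.1 -240.4] size 70.0 70.0 yawL -1.598
dome [380. 216.] xy [ 596.2 -181.9] size 71.0 71.0 yawL 3.099
red [322. 222.] xy [582.5 -32.4] size 34.0 52.0 yawL 3.111
teal [354. 460.] xy [-16.3 -93.9] size 88.0 22.0 yawL -0.036
amber [342.  96.] xy [920.2 -94.3] size 256.0 17.0 yawL -1.569
```

View pics/w15_o.png

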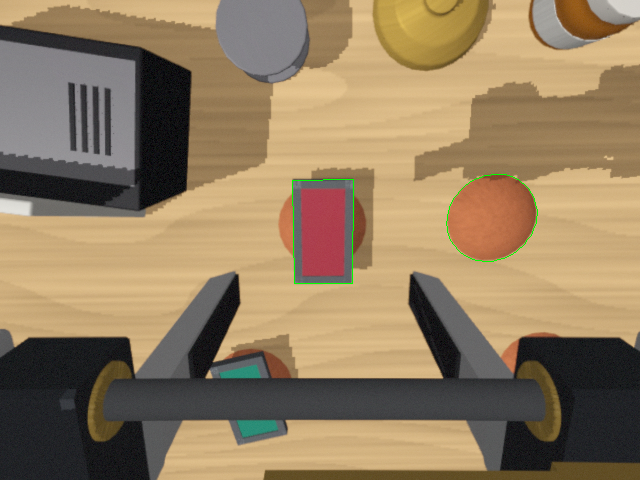

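>>> move_arm --targets '[[[-1,-4,5,0,0.1],[-3,-8,5,0,0.1],[-5,-12,5,0.1,0.1],[-7,-16,5,0.2,0.1],[-9,-20,5,0.21,0.1],[-10,-24,5,0.21,0.1],[-10,-28,5,0.21,0.1],[-10,-29,5,0.21,0.1],[-10,-29,5,0.21,0.1],[-10,-29,5,0.21,0.1],[-10,-29,5,0.21,0.1]]]'

```text
time: 26.43
eef_pos: [490.6, -320.9, 199.5]
ee_rot: [[-0.981, -0.003, 0.195], [-0.195, 0.003, -0.981], [0.002, -1.0, -0.004]]
wrist_force: [0.3, -0.3, -0.8]
gripper_width: 84.9
```

```bash
python3 wr.py w16 teal=26 red=26
```

```text
tcp [ 490.6 -320.9  199.5] za -1.375 w 84.9 F [ 0.3 -0.3 -0.8] t 26.4333
red px [12. 39.] xy [583.3 -41.1] sz [19.3 61.3] yaw -0.02
blue px [362. 269.] xy [ 435.4 -371.7] sz [75.4 35.6] yaw 0.21
dome px [240. 237.] xy [ 441.9 -243.3] rms 1.85
dome px [198.  64.] xy [ 595.3 -183.7] rms 1.73
dome px [51. 40.] xy [592.2 -85.9] rms 13.44
```

View pics/w16_o.png

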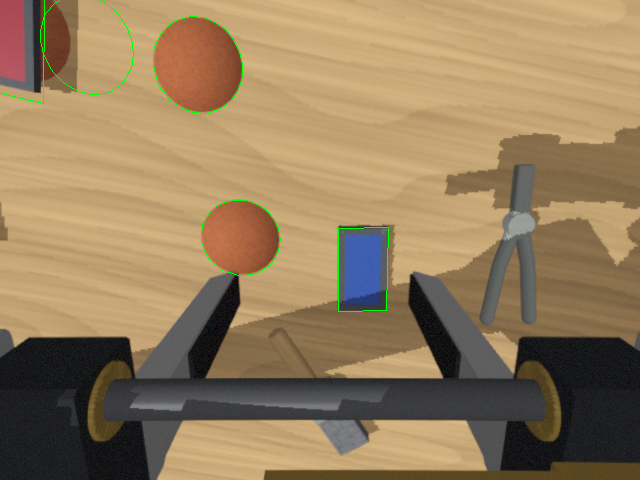

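>>> move_arm --targets '[[[-2,-2,-3,0.014,0.1],[-4,-4,-6,0.014,0.1],[-5.5,-5,-9,0.014,0.1],[-5.5,-5,-12,0.014,0.1],[-5.5,-5,-14,0.014,0.1],[-5.5,-5,-14,0.014,0.1],[-5.5,-5,-14,0.014,0.1],[-5.5,-5,-14,0.014,0.1],[-5.5,-5,-14,0.014,0.1]]]'

```text
time: 27.23
eef_pos: [437.9, -372.3, 63.1]
ee_rot: [[-0.978, 0.003, 0.211], [-0.211, -0.003, -0.978], [-0.002, -1.0, 0.003]]
wrist_force: [-0.2, -0.7, -0.4]
gripper_width: 85.0
```

```bash
python3 wr.py w17 teal=26 red=26
```

```text
tcp [ 437.9 -372.3   63.1] za -1.359 w 85.0 F [-0.2 -0.7 -0.4] t 27.2333
blue px [321. 254.] xy [ 435.4 -371.5] sz [75.4 35.8] yaw 0.203
dome px [124. 199.] xy [ 442.  -243.1] rms 2.1
```

>>> move_arm --targets '[[[-0.1,0.05,-2,0,0.1],[-0.1,0.05,-4,0,0.1],[-0.1,0.05,-5.3,0,0.2],[-0.1,0.05,-5.7,0,0.2],[-0.1,0.05,-5.7,0,0.2],[-0.1,0.05,-5.7,0,0.3],[-0.1,0.05,-5.7,0,0.4],[-0.1,0.05,-5.7,0,0.5],[-0.1,0.05,-5.7,0,0.6],[-0.1,0.05,-5.7,0,0.6],[-0.1,0.05,-5.7,0,0.6],[-0.1,0.05,-5.7,0,0.6],[-0.1,0.05,-5.7,0,0.6],[-0.1,0.05,-5.7,0,0.6],[-0.1,0.05,-5.7,0,0.6]]]'

```text
time: 28.53
eef_pos: [435.7, -371.8, 5.0]
ee_rot: [[-0.978, 0.001, 0.209], [-0.209, -0.001, -0.978], [-0.001, -1.0, 0.001]]
wrist_force: [0.2, 1.3, 5.9]
gripper_width: 49.4
```

>>> move_arm --targets '[[[0,0,1,0,0.6],[0,0,3,0,0.6],[0,0,5,0,0.6],[0,0,7,0,0.6],[0.1,2,7,0,0.6],[0.3,5,7,0,0.6],[0.5,8,7,0,0.6],[0.65,11,7,0,0.6],[0.65,12.8,7,0,0.6],[0.65,12.8,5.5,0,0.6],[0.65,12.8,4,0,0.6],[0.65,12.8,4,0,0.6],[0.65,12.8,4,0,0.6],[0.65,12.8,4,0,0.6]]]'

```text
time: 29.7
eef_pos: [442.2, -244.0, 44.8]
ee_rot: [[-0.978, 0.0, 0.209], [-0.209, -0.001, -0.978], [-0.0, -1.0, 0.001]]
wrist_force: [0.2, -0.3, -0.5]
gripper_width: 49.6
```

```bash
python3 wr.py w18 teal=26 red=26 blue=49
```

```text
tcp [ 442.2 -244.    44.8] za -1.36 w 49.6 F [ 0.2 -0.3 -0.5] t 29.7
blue px [324. 286.] xy [ 442.2 -244.3] sz [75.2 35.8] yaw 0.208
dome px [271.  12.] xy [ 535.2 -196.6] rms 17.72
```

View pics/w18_o.png

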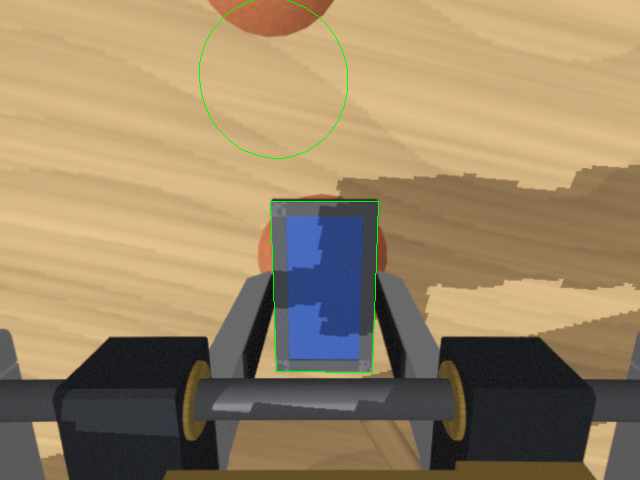

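>>> move_arm --targets '[[[0,0.08,-1,0,0.6],[0,0.08,-1.7,0,0.6],[0,0.08,-1.9,0,0.6],[0,0.08,-2.0,0,0.6],[0,0.08,-2.1,0,0.6],[0,0.08,-2.1,0,0.6],[0,0.08,-2.1,0,0.6]]]'

```text
time: 30.33
eef_pos: [442.0, -242.9, 23.5]
ee_rot: [[-0.978, 0.0, 0.209], [-0.209, -0.0, -0.978], [-0.0, -1.0, 0.0]]
wrist_force: [0.4, 0.3, -1.5]
gripper_width: 49.6
```

>>> move_arm --targets '[[[0,0,-0.05,0,0.6],[0,0,-0.1,0,0.6],[0,0,-0.13,0,0.6],[0,0,-0.13,0,0.6],[0,0,-0.13,0,0.6]]]'

```text
time: 30.75
eef_pos: [441.9, -242.8, 22.0]
ee_rot: [[-0.978, 0.0, 0.209], [-0.209, -0.0, -0.978], [-0.0, -1.0, 0.0]]
wrist_force: [0.1, -0.6, -0.3]
gripper_width: 49.2
```

>>> move_arm --targets '[[[0,0,-0.03,0,0.6],[0,0,-0.05,0,0.6],[0,0,-0.05,0,0.6],[0,0,-0.05,0,0.6]]]'

```text
time: 31.08
eef_pos: [442.0, -242.8, 21.9]
ee_rot: [[-0.978, 0.0, 0.209], [-0.209, -0.0, -0.978], [-0.0, -1.0, 0.0]]
wrist_force: [-0.2, 1.3, 5.4]
gripper_width: 49.7
```

>>> move_arm --targets '[[[0,0,0.03,0,0.6],[0,0,0.03,0,0.46],[0,0,0.03,0,0.44],[0,0,0.03,0,0.4],[0,0,0.03,0,0.35],[0,0,0.03,0,0.3],[0,0,0.03,0,0.25],[0,0,0.03,0,0.2],[0,0,0.03,0,0.2],[0,0,0.03,0,0.2],[0,0,2,0,0.2],[0,0,5,0,0.1],[0,0,9,0,0.1],[0,0,13,0,0.1],[0,0,17,0,0.1],[0,0,20,0,0.1],[0,0,20,0,0.1],[0,0,20,0,0.1]]]'

```text
time: 32.58
eef_pos: [442.7, -243.4, 223.3]
ee_rot: [[-0.978, 0.004, 0.209], [-0.209, -0.003, -0.978], [-0.003, -1.0, 0.004]]
wrist_force: [-0.1, 0.2, 0.4]
gripper_width: 84.5
```

```bash
python3 wr.py w19 teal=26 red=26 blue=26; python3 - <<'E'
from h import *
save(cam("scene"),"s19",(190,170,510,350),2.5); save(cam("top"),"t19")
E
```

```text
tcp [ 442.7 -243.4  223.3] za -1.36 w 84.5 F [-0.1  0.2  0.4] t 32.5833
red px [116.  19.] xy [569.9 -32.7] sz [35.9 35.2] yaw 1.565
blue px [322. 208.] xy [ 442.  -243.1] sz [74.9 35.4] yaw 0.212
teal px [ 28. 161.] xy [427.1  39.1] sz [75.9 36.1] yaw 0.244
dome px [294.  34.] xy [ 593.8 -184.1] rms 4.82
```

View pics/w19_o.png

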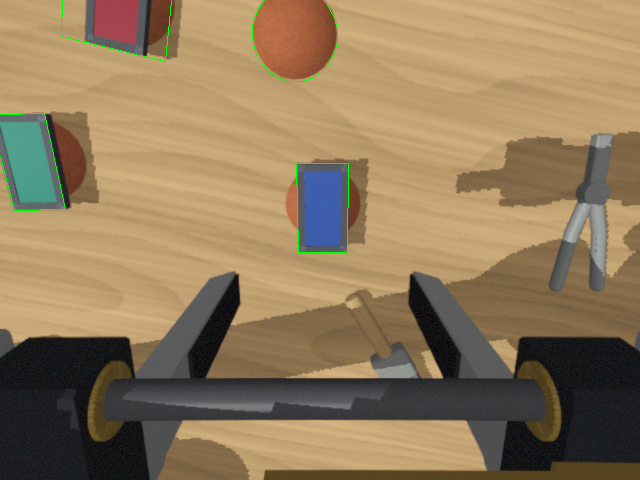

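View pics/s19.png

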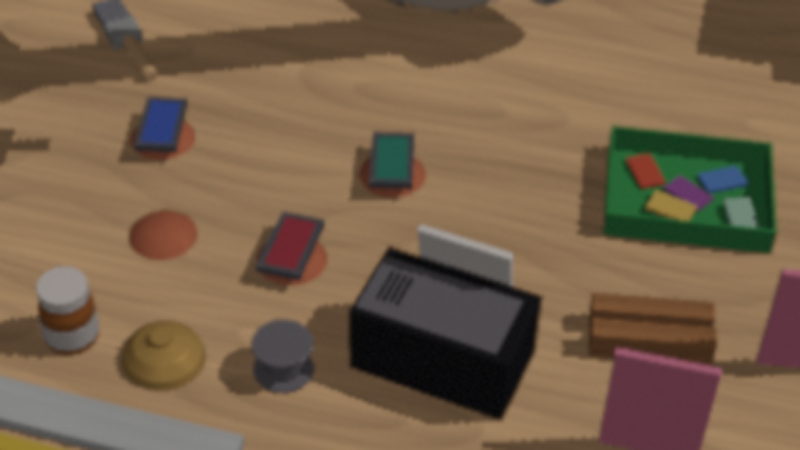

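View pics/t19.png

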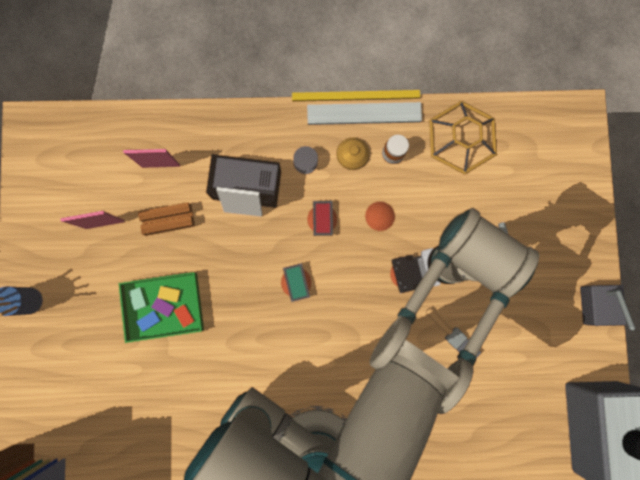

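>>> move_arm --targets '[[[0,-2,3,0,0],[0,-6,6,0,0],[0,-10,8,0,0],[0,-10,8,0,0],[0,-10,8,0,0],[0,-10,8,0,0],[0,-10,8,0,0],[0,-10,8,0,0],[0,-10,8,0,0],[0,-10,8,0,0],[0,-10,8,0,0],[0,-10,8,0,0]]]'

```text
time: 33.73
eef_pos: [441.9, -342.2, 301.5]
ee_rot: [[-0.978, 0.0, 0.21], [-0.21, -0.0, -0.978], [-0.0, -1.0, 0.0]]
wrist_force: [-0.7, 0.6, -0.2]
gripper_width: 94.0
```

```bash
python3 wr.py w20 teal=26 red=26 blue=26; python3 - <<'E'
from h import *
save(cam("scene"),"s20")
E
```

```text
tcp [ 441.9 -342.2  301.5] za -1.359 w 94.0 F [-0.7  0.6 -0.2] t 33.7333
red px [59. 15.] xy [569.1 -33. ] sz [33.5 35.1] yaw -1.566
blue px [241. 176.] xy [ 441.9 -243.2] sz [74.6 35.4] yaw 0.211
dome px [214.  28.] xy [ 593.5 -184.2] rms 4.53
```

View pics/w20_o.png

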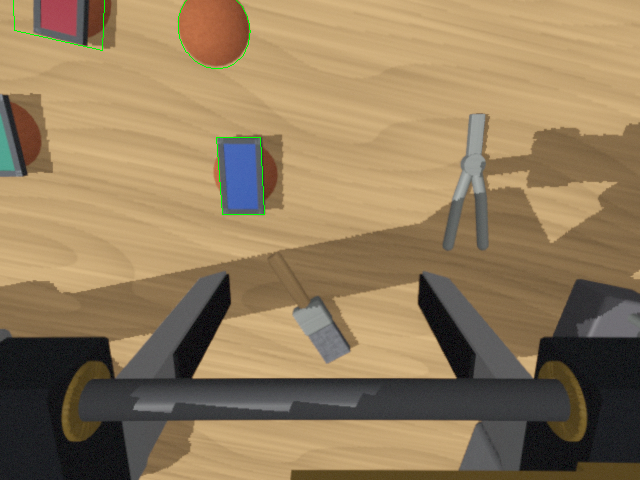

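View pics/s20.png

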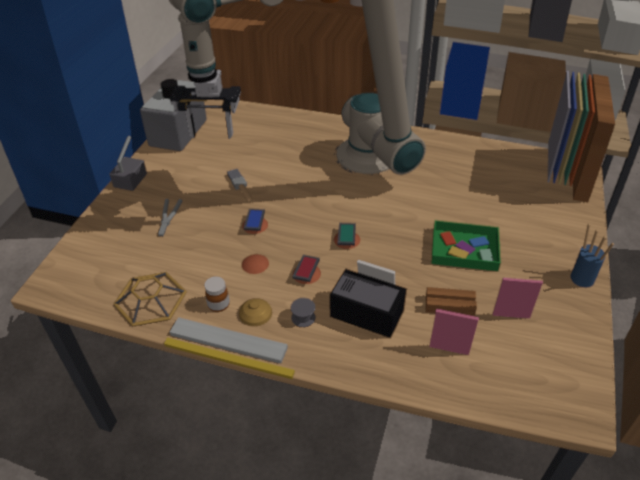

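```bash
python3 -c "
from plant import sign_off; print(sign_off())"
```

```text
the job is handed in; nothing more can be done
None
```

I stood the white tile against the front of the black container first. I then balanced the three panels that were on the bench (teal, dark red and blue) on a dome each. I handed the job in at about 34 s.

- **Tile:** it rests on its short edge and leans back on the container front at about 14°, measured in one wrist picture after I let go. It was still leaning there in the last scene picture.
- **Panels:** each lies flat on its dome. The wrist camera, measured after each release, put them about 1 mm or less off the dome centres. The calibration is only good to about 2 mm.
- **Amber panel:** I saw none in any picture, so one dome stays empty.
- **Last pictures:** nothing had been knocked aside, and the other things were where they started. The gripper was clear of everything, with no real force at the wrist.
- **Disagreement:** my container model fitted the pictures only to about 2–5 mm, so I judged the tile's contact with the container by eye as well. No check failed.

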